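# Pack reagents with their own kind and close the transport case

### The job

Pack away every tall amber bottle and every short amber jar on the bench: stand each upright in the compartment of the transport case that already holds one of its own kind, leaving those two in their compartments. When all are in, shut the lid fully, and only then swing both clamp levers on its front down flat. Leave the other glassware and things on the bench where they are.

Things in the scene. Friction and masses are not known exactly. Their poses are not given: they have to be found in the camera images.
- case: Grey plastic transport case, fixed to the bench: open base 210 x 330 mm, 50 mm high, floor and walls 6 mm thick, with a deep lid hinged along its back rim. Origin: centre of its underside; its x points from the front to the hinge side, y along its length, z up. A solid divider 30 mm wide and 50 mm high splits it along x, so the compartments are y = 15 to 159 mm and y = -159 to -15 mm.
- room_p (a point): Centre of the floor of the compartment on the case's +y side: 198 mm (case x) by 144 mm (case y) inside, walls 44 mm above this floor. It holds a tall bottle at the start or else a jar, in its back outer corner; the other compartment holds the other kind.
- room_n (a point): Centre of the floor of the compartment on the case's -y side, of the same size.
- lid (a joint): Angle of the lid, rad: 0 shut, at most 1.95; starts about upright (1.6 to 1.85). Stiff friction hinge (about 1 N m): stays where it is left. The lid is a 500 g hood, 95 mm deep, 230 x 340 mm; shut, its top is 145 mm above the case's underside (ribs 148 mm), 140 mm inside, and its front face lies at case x = -119 mm.
- lid_hinge (a point): Point on the lid's hinge axis, mid-length: case x = +105 mm, y = 0, z = 50 mm. The axis runs along the case's y; a positive turn about it opens the lid.
- lid_handle (a point): Middle of the lid's handle: a round metal bar 12 mm thick and 100 mm long, along the case's y, 42 mm proud of the lid's front face. 266 mm in front of the hinge axis and 60 mm above it when shut; when the lid stands open it sticks up on top.
- clamp_a (a joint): Angle of a clamp lever on the lid's front face, rad: 0 hanging flat down against the front of the case (clamped), about 1.57 sticking straight out from the front of the shut lid, 2.0 the stop. Starts at 1.35 to 1.8. Stiff friction pivot (0.08 N m, about 1 N at the tip): stays where it is left, can be pushed down and in with a fingertip.
- clamp_b (a joint): As clamp_a, the other clamp lever.
- clamp_a_tip (a point): Centre of the 12 mm thick, 40 mm wide round end bar of clamp_a, 72 mm from its pivot; the lever is a 36 mm wide, 6 mm thick metal plate at case y = -110 mm.
- clamp_a_pivot (a point): Middle of clamp_a's pivot axis on the lid (236 mm in front of the hinge axis, 80 mm above it when shut; the axis is parallel to the hinge).
- clamp_b_tip (a point): Centre of the 12 mm thick, 40 mm wide round end bar of clamp_b, 72 mm from its pivot; the lever is a 36 mm wide, 6 mm thick metal plate at case y = 110 mm.
- clamp_b_pivot (a point): Middle of clamp_b's pivot axis on the lid (236 mm in front of the hinge axis, 80 mm above it when shut; the axis is parallel to the hinge).
- ref_bottle: Tall amber bottle, black cap: body 44 mm diameter up to 86 mm, cap 26 mm diameter from 96 to 125 mm (total height 125), about 150 g, mostly in its heavy foot, so it slides rather than tips when knocked. Origin: centre of its underside, z up along the bottle. Stands in the case from the start: it shows where tall bottles go, and stays there.
- ref_jar: Short amber jar, black cap: body 50 mm diameter up to 56 mm, cap 44 mm diameter from 56 to 85 mm (total height 85), about 150 g, mostly in its heavy foot, so it slides rather than tips when knocked. Origin: centre of its underside, z up along the jar. Stands in the case from the start: it shows the compartment for jars, and stays there.
- bottle0: Tall amber bottle, black cap: body 44 mm diameter up to 86 mm, cap 26 mm diameter from 96 to 125 mm (total height 125), about 150 g, mostly in its heavy foot, so it slides rather than tips when knocked. Origin: centre of its underside, z up along the bottle. One of up to three loose on the bench at the start; None at the start means it is absent.
- bottle1: Tall amber bottle, black cap: body 44 mm diameter up to 86 mm, cap 26 mm diameter from 96 to 125 mm (total height 125), about 150 g, mostly in its heavy foot, so it slides rather than tips when knocked. Origin: centre of its underside, z up along the bottle. One of up to three loose on the bench at the start; None at the start means it is absent.
- bottle2: Tall amber bottle, black cap: body 44 mm diameter up to 86 mm, cap 26 mm diameter from 96 to 125 mm (total height 125), about 150 g, mostly in its heavy foot, so it slides rather than tips when knocked. Origin: centre of its underside, z up along the bottle. One of up to three loose on the bench at the start; None at the start means it is absent.
- jar0: Short amber jar, black cap: body 50 mm diameter up to 56 mm, cap 44 mm diameter from 56 to 85 mm (total height 85), about 150 g, mostly in its heavy foot, so it slides rather than tips when knocked. Origin: centre of its underside, z up along the jar. One of up to three loose on the bench at the start; None at the start means it is absent.
- jar1: Short amber jar, black cap: body 50 mm diameter up to 56 mm, cap 44 mm diameter from 56 to 85 mm (total height 85), about 150 g, mostly in its heavy foot, so it slides rather than tips when knocked. Origin: centre of its underside, z up along the jar. One of up to three loose on the bench at the start; None at the start means it is absent.
- jar2: Short amber jar, black cap: body 50 mm diameter up to 56 mm, cap 44 mm diameter from 56 to 85 mm (total height 85), about 150 g, mostly in its heavy foot, so it slides rather than tips when knocked. Origin: centre of its underside, z up along the jar. One of up to three loose on the bench at the start; None at the start means it is absent.
- beaker: Glass beaker, 70 mm diameter, 85 mm high, a bystander among the bottles: leave it where it is. Origin: centre of its underside.
- flask: Glass conical flask, foot 72 mm diameter, neck 28 mm, 104 mm high, a bystander among the bottles: leave it where it is. Origin: centre of its underside.
- mortar: White ceramic mortar, 100 mm diameter, 55 mm high, a bystander. Origin: centre of its underside.
- weighing_box: Cardboard box 100 x 70 x 40 mm, a bystander. Origin: centre of its underside.

How it is judged:
By the outcome, as a careful person would: the job done as asked, in the order asked, and still so for the second after the job is handed in, with the robot touching nothing.
Of bottle0, bottle1, bottle2, jar0, jar1, jar2 only 4 to 6 are there at a start; the rules pass over those that are not, and their reading is None.
At some moment in a run one of bottle0, bottle1, bottle2, jar0, jar1, jar2 may be knocked a few centimetres aside while the robot is not near it.
It also fails if it takes over 208 s, if anything falls off the work surface, if the arm or the gripper's body presses on something with over 40 N, if the wrist force passes 120 N, or if a joint passes its speed limit or range.

### The arm

A 7-joint arm with a two-finger parallel gripper is mounted at the origin on the work surface. World frame = base frame: x ahead of the robot, y to its left, z up, the work surface at z = 0. Lengths are in mm, angles in rad, forces in N, time in s.
With the tool pointing down it reaches from about 400 to 875 mm from the base axis. Payload 4.4 kg.
Tool frame: the origin (TCP) lies at the very end of the fingers, on their centre line; the grasp point (between the pads) lies 19 mm behind it; z points along the fingers, y is the line along which they close (so a half turn about z gives the same grasp; the last joint's range is limited). The gripper opens to 85 mm and grips with 20 to 120 N. Pads are 22 mm wide; open, the fingers measure 114 mm over their backs; the gripper's body (76 mm by 85 mm) begins 54 mm behind the grasp point. The pads swing forward as they close: fully open they stand 13 mm farther back than shut.
Start: joints at [1.128, 0.628, 0.038, 1.517, -0.027, 0.996, -0.02], TCP at [239.193, -604.404, 231.313] pointing down, gripper open.
Joint ranges: [-3.06, 3.06], [-0.37, 2.12], [-1.25, 1.32], [0.18, 2.47], [-1.1, 4.24], [0.23, 1.98], [-2.94, 2.94]. Speed limits (rad/s): [2.57, 2.57, 3.14, 3.14, 3.14, 3.14, 3.14].

### API

Orientations are given as [roll, pitch, yaw] about the fixed x, y, z axes, in that order (R = Rz(yaw) Ry(pitch) Rx(roll)).
In Python, from cell import status, get_image, ctrl, models gives the robot as it stands.
- The arm moves only by the shell command python3 -m handwheel 'ROWS' [OPENING]. ROWS is JSON, a list of rows, each an object with "delta_pos": the shift along the world's x, y, z in cm, a list of three; "yaw": the turn about the world's z in rad. A call has 1 to 10 rows; each row shifts and turns the commanded pose from where the row before left it; what a row does not reach is not made up. A row lasts 1/12 s, in which the tool goes at most 41.7 mm and 7.16 degrees, less where a joint would pass 70% of its speed; a pose out of reach is approached as far as the arm can. A call is refused whole if a number of a shift passes 4.17 or a number of a turn 0.125, either way. A call with a gripper value outside its range is refused whole. OPENING is the opening, from -1 (shut) to 1 (fully open), set as the call begins (- or left out, the last holds). The fingers move at their own pace and stop on an object; the grip force is fixed at half the most. Time passes only in rows, so rows that do not move let the fingers close. It gives the time, the measured TCP pose, the force, the opening and the grip force at its end, in the units of the state.
- status.read_state(): the state, without advancing time (a new reading comes with each control period).
- get_image(name): name is "side" or "top"; returns a dict with "color" (480x640x3 uint8, red, green, blue), "z_map" (480x640 float32, mm along the optical axis (not along the pixel's ray), 0 where there is no reading), "fx", "fy", "cx", "cy" (pixels), "position" and "rotation" of the camera in the world. Camera axes: x right, y up, looking along -z (the intrinsics and any distortion apply to the point x, -y, -z); pixel columns grow to the right and rows downward; lengths in mm; the calibration is good to about 2 mm. A picture is of the moment at which its call begins.
- ctrl.finish_job(): hands the job in; it is judged then, once.
Trained networks look in a picture, given as the dict that the camera call returned (one of the last four; its "shot" number tells which), for a name from the list of things; names that differ only in an ending like _2 or _b are one class to them, and where a whole thing is asked for, a point or a joint stands for the part that bears it (a point fixed in the world has none). Each returns a list of dicts, best first, with "score" (0 to 1); they miss things now and then, are a little off and sometimes report something else, mostly with a low value. They report only what shows in the picture. A call takes as long as a camera call.
- models.boxes_of(picture, name): "rect" ([left, top, right, bottom] in pixels, round what is visible of it).
The state is a dict: "clock": time; "qpos": joint angles; "qd": joint speeds; "tau": joint torques, N m; "eef_pos": TCP position; "tool_rot": TCP orientation; "force": force on the tool from outside, world axes, zero at the start; "torque": the same for the moment, N m; "width": finger opening in mm; "gripper_force": force on a finger pad.
Only numpy, scipy, OpenCV 4.12 (cv2) and the standard library are available. Lean on these libraries where they do the work, as an engineer would, in place of code of your own. Each camera call takes 0.05 s, during which the arm holds its last target. There are 200 camera calls.

## Working session

There is one attempt and no reset: what is moved stays moved. The work goes in short steps, Python scripts to look and compute and a shell command to move; the robot and the scene stay as the last step left them, time stands still between calls to the robot, and variables do not carry over. Pictures are saved under pics/ and viewed, at most 14 in all, crops included, and the job is handed in when it is done.

```bash
mkdir -p pics; ls; cat > h.py <<'E'
import numpy as np,cv2
from cell import status,get_image,ctrl,models
def shot(n,f=None):
    p=get_image(n)
    if f: cv2.imwrite('pics/'+f,p['color'][:,:,::-1])
    return p
def cloud(p):
    z=p['z_map'];v,u=np.mgrid[:480,:640]
    c=np.stack([(u-p['cx'])/p['fx']*z,-(v-p['cy'])/p['fy']*z,-z],-1)
    w=c@np.array(p['rotation']).T+np.array(p['position'])
    w[z==0]=np.nan
    return w
E
python3 - <<'E'
from h import *
for n in('top','side'):
    p=shot(n,n+'0.png'); print(n,{k:(np.round(p[k],3).tolist()) for k in('fx','fy','cx','cy','position','rotation')},[k for k in p])
    w=cloud(p)
    for nm in('bottle0','jar0','beaker','flask','mortar','weighing_box','case','lid_handle','clamp_a'):
        for b in models.boxes_of(p,nm):
            r=np.array(b['rect']);u,v=int((r[0]+r[2])/2),int((r[1]+r[3])/2)
            print(nm,round(b['score'],2),r.round().tolist(),w[v,u].round())
print(status.read_state())
E
```

```text
pics
top {'fx': 588.115, 'fy': 588.115, 'cx': 314.132, 'cy': 233.74, 'position': [307.527, -37.984, 1536.367], 'rotation': [0.115, 0.008, -1.591]} ['color', 'z_map', 'fx', 'fy', 'cx', 'cy', 'position', 'rotation', 'shot']Traceback (most recent call last):
  File "<stdin>", line 4, in <module>
  File "h.py", line 10, in cloud
    w=c@np.array(p['rotation']).T+np.array(p['position'])
      ~~~~~~~~~~~~~~~~~~~~~~~~~~~^~~~~~~~~~~~~~~~~~~~~~~~
ValueError: operands could not be broadcast together with shapes (480,640) (3,)
```

```bash
sed -i "s/np.array(p\['rotation'\]).T/Rm(p['rotation']).T/" h.py; cat >> h.py <<'E'
from scipy.spatial.transform import Rotation as Ro
def Rm(r): return Ro.from_euler('xyz',r).as_matrix()
E
python3 - <<'E'
from h import *
for n in('top','side'):
    p=shot(n,n+'0.png'); print(n,{k:(np.round(p[k],3).tolist()) for k in('fx','fy','cx','cy','position','rotation')})
    w=cloud(p); np.save(n+'.npy',w)
    for nm in('bottle0','jar0','beaker','flask','mortar','weighing_box','case','lid_handle','clamp_a'):
        for b in models.boxes_of(p,nm):
            r=np.array(b['rect']);u,v=int((r[0]+r[2])/2),int((r[1]+r[3])/2)
            print(nm,round(b['score'],2),r.round().tolist(),w[v,u].round())
print(status.read_state())
E
```

```text
top {'fx': 588.115, 'fy': 588.115, 'cx': 314.132, 'cy': 233.74, 'position': [307.527, -37.984, 1536.367], 'rotation': [0.115, 0.008, -1.591]}
bottle0 0.72 [387.0, 153.0, 406.0, 177.0] [ 644. -237.  100.]
bottle0 0.67 [433.0, 239.0, 458.0, 258.0] [ 432. -350.   97.]
bottle0 0.59 [348.0, 151.0, 368.0, 175.0] [ 648. -142.  115.]
jar0 0.89 [394.0, 196.0, 413.0, 217.0] [ 541. -253.   84.]
jar0 0.67 [348.0, 201.0, 370.0, 223.0] [ 530. -143.   84.]
beaker 0.79 [386.0, 229.0, 415.0, 262.0] [ 451. -254.    2.]
flask 0.78 [346.0, 237.0, 376.0, 269.0] [ 424. -141.  104.]
mortar 0.91 [429.0, 277.0, 469.0, 318.0] [ 313. -374.    9.]
mortar 0.19 [394.0, 197.0, 414.0, 217.0] [ 538. -255.   85.]
weighing_box 0.81 [430.0, 146.0, 466.0, 197.0] [ 637. -379.   41.]
case 0.67 [74.0, 118.0, 263.0, 273.0] [589. 345.  45.]
lid_handle 0.68 [348.0, 238.0, 378.0, 270.0] [ 423. -146.  106.]
lid_handle 0.6 [75.0, 119.0, 177.0, 275.0] [545. 381. 265.]
clamp_a 0.91 [72.0, 229.0, 101.0, 255.0] [441. 445. 320.]
clamp_a 0.72 [75.0, 123.0, 103.0, 152.0] [666. 446. 319.]
clamp_a 0.42 [350.0, 199.0, 367.0, 222.0] [ 533.
[... 1079 characters left out ...]
 'qpos': array([ 1.12817917,  0.6284218 ,  0.03850902,  1.5174059 , -0.02702678,
        0.9962911 , -0.0199987 ]), 'qd': array([ 1.46248836e-03,  4.28987935e-05,  7.09894589e-05,  4.35641756e-04,
        6.41763697e-04, -1.00326648e-03, -1.14902735e-03]), 'tau': array([ 7.82623592e-04, -5.63291395e+01,  1.22590005e+00, -1.93782628e+01,
        1.09292456e-02,  1.56645492e-03,  2.13231954e-05]), 'eef_pos': array([ 239.20733692, -604.39588586,  231.29754883]), 'tool_rot': array([-3.14158399e+00, -5.22598112e-05,  3.76771475e-01]), 'force': array([ 0.24043697,  1.31611879, -1.04374229]), 'torque': array([-0.02420674,  0.00191583, -0.03220895]), 'gripper_force': 0.0, 'width': 85.37306874729227}
```

View pics/top0.png

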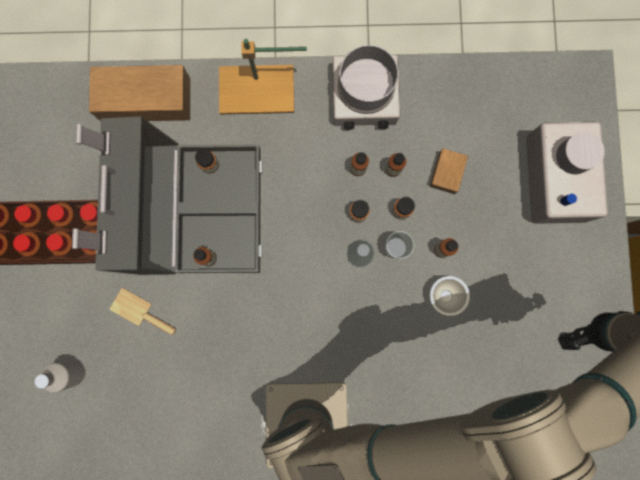

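View pics/side0.png

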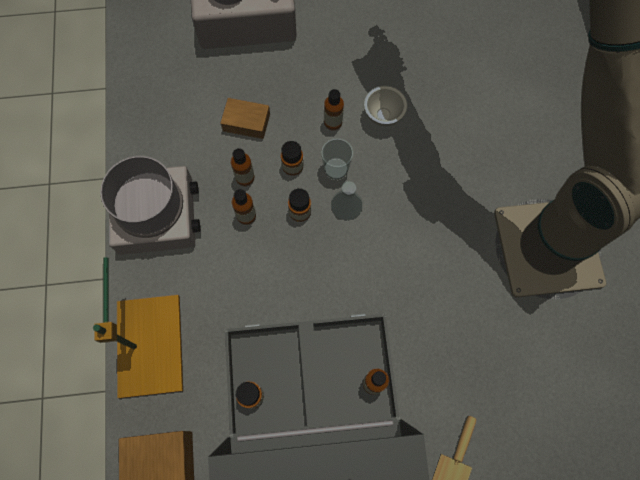

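```bash
cat > m.py <<'E'
from h import *
def caps(ws,x0,y0,zt,rad=30):
    out=[]
    for w in ws:
        q=w.reshape(-1,3);d=np.hypot(q[:,0]-x0,q[:,1]-y0)
        s=q[(d<rad)&(q[:,2]>zt-7)&(q[:,2]<zt+8)]
        if len(s)<8: out.append(None);continue
        (c,r)=cv2.minEnclosingCircle(s[:,:2].astype(np.float32))
        out.append((np.round(s.mean(0)).tolist(),np.round(c).tolist(),round(r),len(s)))
    return out
E
python3 - <<'E'
from m import *
T,S=np.load('top.npy'),np.load('side.npy')
for n,u,v in[('bA',357,160),('bB',393,158),('bC',452,246),('jA',358,206),('jB',404,204),('refj',206,158),('refb',203,256)]:
    x,y,z=T[v,u]; print(n,T[v,u].round(),caps([T,S],x,y,85 if 'j' in n else 125) if 'ref' not in n else caps([T,S],x,y,91 if n=='refj' else 131))
# rim
for w in(T,S):
    q=w.reshape(-1,3); s=q[(q[:,0]>380)&(q[:,0]<740)&(q[:,1]>60)&(q[:,1]<330)&(abs(q[:,2]-50)<5)]
    print(len(s),np.nanpercentile(s,[1,50,99],axis=0).round(),cv2.minAreaRect(s[:,:2].astype(np.float32)))
    for xx in range(390,730,40):
        k=s[abs(s[:,0]-xx)<15]; print(xx,k[:,1].min().round(1) if len(k) else None,end=' ')
    for yy in range(150,330,40):
        k=s[abs(s[:,1]-yy)<15]; print(yy,k[:,0].min().round(1),k[:,0].max().round(1),end='; ')
    print()
    l=q[(q[:,2]>290)&(q[:,0]>350)&(q[:,0]<740)&(q[:,1]>250)&(q[:,1]<520)]
    import scipy
    for lo,hi in((290,300),(300,310),(310,320),(320,335),(335,400)):
        k=l[(l[:,2]>=lo)&(l[:,2]<hi)]
        if len(k): print(lo,len(k),k.min(0).round(),k.max(0).round())
E
```

```text
bA [ 653. -139.  116.] [([658.0, -149.0, 126.0], [659.0, -149.0], 14, 87), ([659.0, -145.0, 124.0], [659.0, -146.0], 13, 120)]
bB [ 661. -231.   95.] [([655.0, -243.0, 125.0], [655.0, -244.0], 14, 85), ([655.0, -239.0, 123.0], [655.0, -239.0], 13, 111)]
bC [ 434. -362.  121.] [([437.0, -363.0, 125.0], [438.0, -363.0], 14, 96), ([438.0, -359.0, 123.0], [439.0, -360.0], 14, 103)]
jA [ 543. -141.   87.] [([538.0, -146.0, 85.0], [538.0, -146.0], 22, 235), ([538.0, -142.0, 84.0], [539.0, -143.0], 23, 311)]
jB [ 545. -255.   88.] [([543.0, -260.0, 85.0], [543.0, -260.0], 22, 236), ([544.0, -256.0, 83.0], [544.0, -257.0], 22, 299)]
refj [672. 238.  94.] [([676.0, 243.0, 91.0], [677.0, 243.0], 22, 230), ([676.0, 247.0, 90.0], [676.0, 247.0], 22, 402)]
refb [422. 238. 128.] [([427.0, 247.0, 131.0], [427.0, 248.0], 13, 92), ([427.0, 251.0, 129.0], [427.0, 250.0], 13, 154)]
2040 [[389. 112.  45.]
 [554. 238.  50.]
 [718. 330.  55.]] ((554.1644287109375, 219.57144165039062), (220.7035369873047, 333.8224792480469), 89.97859191894531)
390 113.7 430 113.4 470 113.0 510 112.6 550 112.5 590 112.0 630 111.6 670 109.2 710 110.7 150 388.4 719.2; 190 389.1 719.6; 230 390.0 718.2; 270 390.7 718.6; 310 387.3 720.7; 
290 147 [431. 406. 290.] [685. 443. 300.]
300 226 [430. 408. 300.] [684. 444. 310.]
310 301 [429. 408. 310.] [685. 449. 320.]
320 182 [429. 442. 320.] [685. 455. 335.]
335 295 [427. 446. 335.] [688. 464. 352.]
3466 [[389. 114.  45.]
 [554. 244.  49.]
 [718. 330.  55.]] ((554.5862426757812, 222.94805908203125), (217.76901245117188, 333.21038818359375), 89.33663177490234)
390 116.6 430 115.8 470 115.4 510 114.6 550 114.7 590 113.9 630 113.2 670 113.1 710 112.4 150 387.3 717.4; 190 387.5 717.9; 230 388.2 718.1; 270 388.8 719.1; 310 388.9 722.3;
```

```bash
python3 -m handwheel '[{"delta_pos":[2.5,3.04,-0.4],"yaw":-0.047},{"delta_pos":[2.5,3.04,-0.4],"yaw":-0.047},{"delta_pos":[2.5,3.04,-0.4],"yaw":-0.047},{"delta_pos":[2.5,3.04,-0.4],"yaw":-0.047},{"delta_pos":[2.5,3.04,-0.4],"yaw":-0.047},{"delta_pos":[2.5,3.04,-0.4],"yaw":-0.047},{"delta_pos":[2.5,3.04,-0.4],"yaw":-0.047},{"delta_pos":[2.5,3.04,-0.4],"yaw":-0.047},{"delta_pos":[0,0,0],"yaw":0},{"delta_pos":[0,0,0],"yaw":0}]' 0.5
cat > loc.py <<'E'
from m import *
import sys
def go():
    ws=[cloud(shot('top')),cloud(shot('side'))]
    s=status.read_state();e=s['eef_pos']
    print('tcp',e.round(1),'rot',s['tool_rot'].round(3),'F',s['force'].round(1),'w',round(s['width'],1),'t',s['clock'])
    for n,x,y,h in [('bA',659,-147,125),('bB',655,-241,125),('bC',438,-361,125),('jA',538,-144,85),('jB',543,-258,85)]:
        if sys.argv[1:] and n not in sys.argv[1:]: continue
        print(n,[c and (c[0],c[1],c[3]) for c in caps(ws,x,y,h,60)],'nominal d cm',((np.array([x,y,h-35])-e)/10).round(2))
go()
E
python3 loc.py
```

```text
clock: 1.88
eef_pos: [441.7, -358.0, 199.1]
tool_rot: [-3.14, -0.001, 0.008]
force: [-0.8, -1.0, 0.5]
width: 64.4
gripper_force: 0.0
tcp [ 438.8 -361.9  199.5] rot [3.141e+00 0.000e+00 1.000e-03] F [-0.2 -1.7  0.6] w 63.9 t 1.9833
bA [([658.0, -149.0, 125.0], [658.0, -150.0], 89), ([659.0, -146.0, 123.0], [659.0, -146.0], 117)] nominal d cm [ 22.02  21.49 -10.95]
bB [([654.0, -243.0, 125.0], [655.0, -243.0], 91), ([655.0, -239.0, 123.0], [656.0, -240.0], 116)] nominal d cm [ 21.62  12.09 -10.95]
bC [([432.0, -362.0, 125.0], [436.0, -363.0], 50), ([439.0, -358.0, 123.0], [438.0, -360.0], 100)] nominal d cm [ -0.08   0.09 -10.95]
jA [([538.0, -146.0, 85.0], [539.0, -146.0], 230), ([539.0, -142.0, 84.0], [539.0, -143.0], 307)] nominal d cm [  9.92  21.79 -14.95]
jB [([543.0, -260.0, 85.0], [544.0, -260.0], 235), ([544.0, -256.0, 83.0], [544.0, -256.0], 296)] nominal d cm [ 10.42  10.39 -14.95]
```

```bash
python3 -m handwheel '[{"delta_pos":[0,0,-2.2],"yaw":0},{"delta_pos":[0,0,-2.2],"yaw":0},{"delta_pos":[0,0,-2.2],"yaw":0},{"delta_pos":[0,0,-2.2],"yaw":0},{"delta_pos":[0,0,-2.1],"yaw":0},{"delta_pos":[0,0,0],"yaw":0},{"delta_pos":[0,0,0],"yaw":0}]' && python3 -m handwheel '[{"delta_pos":[0,0,0],"yaw":0},{"delta_pos":[0,0,0],"yaw":0},{"delta_pos":[0,0,0],"yaw":0},{"delta_pos":[0,0,0],"yaw":0},{"delta_pos":[0,0,0],"yaw":0},{"delta_pos":[0,0,0],"yaw":0}]' -1 && python3 -m handwheel '[{"delta_pos":[0,0,2],"yaw":0},{"delta_pos":[0,0,3],"yaw":0},{"delta_pos":[0,0,4],"yaw":0},{"delta_pos":[0,0,3.5],"yaw":0},{"delta_pos":[0,0,2],"yaw":0},{"delta_pos":[0,0,0],"yaw":0}]'
```

```text
clock: 2.57
eef_pos: [437.5, -362.5, 89.8]
tool_rot: [-3.141, 0.002, -0.002]
force: [1.1, -1.1, -0.3]
width: 64.3
gripper_force: 0.0
clock: 3.07
eef_pos: [439.9, -362.1, 91.9]
tool_rot: [3.14, -0.002, 0.001]
force: [-0.8, -0.4, 6.3]
width: 24.7
gripper_force: 58.7
clock: 3.57
eef_pos: [441.6, -363.2, 240.8]
tool_rot: [3.135, -0.008, 0.001]
force: [1.2, -0.3, -0.8]
width: 24.5
gripper_force: 59.4
```

```bash
python3 -m handwheel '[{"delta_pos":[0.41,2.0,0],"yaw":0},{"delta_pos":[0.41,3.9,0],"yaw":0},{"delta_pos":[0.41,3.9,0],"yaw":0},{"delta_pos":[0.41,3.9,0],"yaw":0},{"delta_pos":[0.41,3.9,0],"yaw":0},{"delta_pos":[0.41,3.9,0],"yaw":0},{"delta_pos":[0.41,3.9,0],"yaw":0},{"delta_pos":[0.41,3.9,0],"yaw":0}]' && python3 -m handwheel '[{"delta_pos":[0.41,3.9,0],"yaw":0},{"delta_pos":[0.41,3.9,0],"yaw":0},{"delta_pos":[0.41,3.9,0],"yaw":0},{"delta_pos":[0.41,3.9,0],"yaw":0},{"delta_pos":[0.41,3.9,0],"yaw":0},{"delta_pos":[0.41,3.9,0],"yaw":0},{"delta_pos":[0.41,3.9,0],"yaw":0},{"delta_pos":[0.41,3.9,0],"yaw":0},{"delta_pos":[0,0,0],"yaw":0},{"delta_pos":[0,0,0],"yaw":0}]'; python3 loc.py bA bB jA jB
```

```text
clock: 4.23
eef_pos: [471.1, -66.2, 234.8]
tool_rot: [-3.141, 0.001, 0.001]
force: [0.8, -0.7, -0.6]
width: 24.2
gripper_force: 59.4
clock: 5.07
eef_pos: [503.4, 246.9, 234.1]
tool_rot: [-3.141, 0.002, 0.007]
force: [0.7, -1.2, -1.5]
width: 24.4
gripper_force: 59.6
tcp [504.1 242.6 234.4] rot [3.14e+00 2.00e-03 1.00e-03] F [-0.8 -1.4 -1.7] w 24.2 t 5.1667
bA [([659.0, -150.0, 124.0], [659.0, -150.0], 87), ([659.0, -145.0, 123.0], [659.0, -146.0], 119)] nominal d cm [ 15.49 -38.96 -14.44]
bB [([654.0, -243.0, 124.0], [655.0, -243.0], 89), ([655.0, -239.0, 123.0], [656.0, -239.0], 112)] nominal d cm [ 15.09 -48.36 -14.44]
jA [([538.0, -146.0, 85.0], [538.0, -146.0], 236), ([538.0, -142.0, 83.0], [539.0, -143.0], 308)] nominal d cm [  3.39 -38.66 -18.44]
jB [([543.0, -260.0, 85.0], [543.0, -260.0], 233), ([544.0, -256.0, 83.0], [544.0, -257.0], 298)] nominal d cm [  3.89 -50.06 -18.44]
```

```bash
python3 -m handwheel '[{"delta_pos":[0,0,-3],"yaw":0},{"delta_pos":[0,0,-3],"yaw":0},{"delta_pos":[0,0,-3],"yaw":0},{"delta_pos":[0,0,-2],"yaw":0},{"delta_pos":[0,0,-1.3],"yaw":0},{"delta_pos":[0,0,-0.7],"yaw":0},{"delta_pos":[0,0,-0.6],"yaw":0},{"delta_pos":[0,0,0],"yaw":0},{"delta_pos":[0,0,0],"yaw":0}]' && python3 -m handwheel '[{"delta_pos":[0,0,0],"yaw":0},{"delta_pos":[0,0,0],"yaw":0},{"delta_pos":[0,0,0],"yaw":0},{"delta_pos":[0,0,0],"yaw":0}]' 0.2 && python3 -m handwheel '[{"delta_pos":[0,0,1.5],"yaw":0},{"delta_pos":[0,0,2.5],"yaw":0},{"delta_pos":[0,0,4],"yaw":0},{"delta_pos":[0,0,4],"yaw":0},{"delta_pos":[0,0,0],"yaw":0}]'
```

```text
clock: 5.92
eef_pos: [505.3, 243.3, 99.9]
tool_rot: [-3.141, -0.001, -0.0]
force: [0.2, -0.4, -1.9]
width: 25.0
gripper_force: 59.9
clock: 6.25
eef_pos: [505.2, 244.0, 100.0]
tool_rot: [-3.141, -0.001, 0.001]
force: [0.8, 0.3, 0.2]
width: 51.2
gripper_force: 0.0
clock: 6.67
eef_pos: [509.2, 245.8, 227.0]
tool_rot: [-3.135, -0.013, 0.001]
force: [0.6, 1.0, 0.4]
width: 50.8
gripper_force: 0.0
```

```bash
python3 -m handwheel '[{"delta_pos":[1.4,-3.55,0],"yaw":0},{"delta_pos":[1.4,-3.55,0],"yaw":0},{"delta_pos":[1.4,-3.55,0],"yaw":0},{"delta_pos":[1.4,-3.55,0],"yaw":0},{"delta_pos":[1.4,-3.55,0],"yaw":0},{"delta_pos":[1.4,-3.55,0],"yaw":0},{"delta_pos":[1.4,-3.55,0],"yaw":0},{"delta_pos":[1.4,-3.55,0],"yaw":0}]' 0.5 && python3 -m handwheel '[{"delta_pos":[1.4,-3.55,0],"yaw":0},{"delta_pos":[1.4,-3.55,0],"yaw":0},{"delta_pos":[1.4,-3.55,-1],"yaw":0},{"delta_pos":[0,0,0],"yaw":0},{"delta_pos":[0,0,0],"yaw":0}]'; python3 loc.py bA bB
```

```text
clock: 7.33
eef_pos: [617.3, -42.0, 219.7]
tool_rot: [-3.142, -0.001, 0.001]
force: [1.1, -1.0, -0.1]
width: 64.0
gripper_force: 0.0
clock: 7.75
eef_pos: [658.1, -150.3, 208.3]
tool_rot: [3.14, 0.001, -0.004]
force: [0.7, 0.2, 0.7]
width: 64.1
gripper_force: 0.0
tcp [ 658.6 -145.4  209.1] rot [-3.14e+00  0.00e+00  1.00e-03] F [ 0.1  0.3 -0.6] w 64.1 t 7.85
bA [None, ([656.0, -142.0, 123.0], [658.0, -145.0], 71)] nominal d cm [  0.04  -0.16 -11.91]
bB [([654.0, -244.0, 125.0], [655.0, -243.0], 82), None] nominal d cm [ -0.36  -9.56 -11.91]
```

```bash
python3 -m handwheel '[{"delta_pos":[0,-0.2,-2.4],"yaw":0},{"delta_pos":[0,0,-2.4],"yaw":0},{"delta_pos":[0,0,-2.4],"yaw":0},{"delta_pos":[0,0,-2.4],"yaw":0},{"delta_pos":[0,0,-2.3],"yaw":0},{"delta_pos":[0,0,0],"yaw":0},{"delta_pos":[0,0,0],"yaw":0}]' && python3 -m handwheel '[{"delta_pos":[0,0,0],"yaw":0},{"delta_pos":[0,0,0],"yaw":0},{"delta_pos":[0,0,0],"yaw":0},{"delta_pos":[0,0,0],"yaw":0},{"delta_pos":[0,0,0],"yaw":0},{"delta_pos":[0,0,0],"yaw":0}]' -1 && python3 -m handwheel '[{"delta_pos":[0,0,2],"yaw":0},{"delta_pos":[0,0,3],"yaw":0},{"delta_pos":[0,0,4],"yaw":0},{"delta_pos":[0,0,3.5],"yaw":0},{"delta_pos":[0,0,2],"yaw":0},{"delta_pos":[0,0,0],"yaw":0}]'
```

```text
clock: 8.43
eef_pos: [658.2, -146.4, 89.9]
tool_rot: [-3.14, 0.002, 0.003]
force: [0.8, -0.2, 0.8]
width: 64.6
gripper_force: 0.0
clock: 8.93
eef_pos: [660.1, -148.5, 92.4]
tool_rot: [-3.142, -0.003, 0.001]
force: [-0.7, 1.2, 7.1]
width: 24.2
gripper_force: 58.7
clock: 9.43
eef_pos: [661.9, -149.7, 241.7]
tool_rot: [3.139, -0.011, 0.0]
force: [0.6, -0.8, -1.9]
width: 24.6
gripper_force: 59.1
```

```bash
python3 -m handwheel '[{"delta_pos":[-1.71,3.44,0],"yaw":0},{"delta_pos":[-1.71,3.44,0],"yaw":0},{"delta_pos":[-1.71,3.44,0],"yaw":0},{"delta_pos":[-1.71,3.44,0],"yaw":0},{"delta_pos":[-1.71,3.44,0],"yaw":0}]' && python3 -m handwheel '[{"delta_pos":[-1.71,3.44,0],"yaw":0},{"delta_pos":[-1.71,3.44,0],"yaw":0},{"delta_pos":[-1.71,3.44,0],"yaw":0},{"delta_pos":[-1.71,3.44,0],"yaw":0},{"delta_pos":[0,0,0],"yaw":0},{"delta_pos":[0,0,0],"yaw":0}]'; python3 loc.py bB jA jB
```

```text
clock: 9.85
eef_pos: [571.4, 24.6, 234.4]
tool_rot: [3.142, 0.002, 0.0]
force: [0.0, 0.8, -1.7]
width: 24.7
gripper_force: 59.3
clock: 10.35
eef_pos: [502.9, 163.7, 234.6]
tool_rot: [-3.141, 0.002, 0.007]
force: [1.1, -0.8, -1.7]
width: 24.6
gripper_force: 59.5
tcp [504.7 160.  234.8] rot [3.14e+00 1.00e-03 0.00e+00] F [ 0.2  0.  -2.3] w 24.4 t 10.45
bB [([654.0, -243.0, 125.0], [654.0, -243.0], 88), ([655.0, -239.0, 123.0], [657.0, -239.0], 113)] nominal d cm [ 15.03 -40.1  -14.48]
jA [([538.0, -146.0, 85.0], [538.0, -146.0], 238), ([539.0, -142.0, 83.0], [539.0, -143.0], 308)] nominal d cm [  3.33 -30.4  -18.48]
jB [([543.0, -260.0, 85.0], [543.0, -261.0], 232), ([544.0, -256.0, 83.0], [543.0, -257.0], 289)] nominal d cm [  3.83 -41.8  -18.48]
```

```bash
python3 -m handwheel '[{"delta_pos":[0,0,-3],"yaw":0},{"delta_pos":[0,0,-3],"yaw":0},{"delta_pos":[0,0,-3],"yaw":0},{"delta_pos":[0,0,-2],"yaw":0},{"delta_pos":[0,0,-1.3],"yaw":0},{"delta_pos":[0,0,-0.7],"yaw":0},{"delta_pos":[0,0,-0.7],"yaw":0},{"delta_pos":[0,0,0],"yaw":0},{"delta_pos":[0,0,0],"yaw":0}]' && python3 -m handwheel '[{"delta_pos":[0,0,0],"yaw":0},{"delta_pos":[0,0,0],"yaw":0},{"delta_pos":[0,0,0],"yaw":0},{"delta_pos":[0,0,0],"yaw":0}]' 0.2 && python3 -m handwheel '[{"delta_pos":[0,0,1.5],"yaw":0},{"delta_pos":[0,0,2.5],"yaw":0},{"delta_pos":[0,0,4],"yaw":0},{"delta_pos":[0,0,4],"yaw":0},{"delta_pos":[0,0,0],"yaw":0}]'
```

```text
clock: 11.2
eef_pos: [505.8, 160.1, 98.7]
tool_rot: [3.142, -0.001, -0.001]
force: [0.4, 0.3, -1.1]
width: 24.7
gripper_force: 60.8
clock: 11.53
eef_pos: [505.2, 161.0, 98.7]
tool_rot: [-3.141, -0.001, 0.001]
force: [0.1, 0.5, 0.4]
width: 51.6
gripper_force: 0.0
clock: 11.95
eef_pos: [509.4, 162.3, 225.5]
tool_rot: [-3.137, -0.013, 0.0]
force: [1.7, 0.2, -0.1]
width: 51.5
gripper_force: 0.0
```

```bash
python3 -m handwheel '[{"delta_pos":[1.37,-3.65,0],"yaw":0},{"delta_pos":[1.37,-3.65,0],"yaw":0},{"delta_pos":[1.37,-3.65,0],"yaw":0},{"delta_pos":[1.37,-3.65,0],"yaw":0},{"delta_pos":[1.37,-3.65,0],"yaw":0},{"delta_pos":[1.37,-3.65,0],"yaw":0},{"delta_pos":[1.37,-3.65,0],"yaw":0},{"delta_pos":[1.37,-3.65,0],"yaw":0}]' 0.5 && python3 -m handwheel '[{"delta_pos":[1.37,-3.65,0],"yaw":0},{"delta_pos":[1.37,-3.65,0],"yaw":0},{"delta_pos":[1.37,-3.65,-1],"yaw":0},{"delta_pos":[0,0,0],"yaw":0},{"delta_pos":[0,0,0],"yaw":0}]'; python3 loc.py bB jA jB
```

```text
clock: 12.62
eef_pos: [614.9, -133.0, 218.5]
tool_rot: [-3.142, -0.0, 0.001]
force: [0.5, 0.5, -0.4]
width: 64.4
gripper_force: 0.0
clock: 13.03
eef_pos: [654.4, -244.1, 206.8]
tool_rot: [3.141, 0.002, -0.004]
force: [0.3, 0.5, -1.1]
width: 63.8
gripper_force: 0.0
tcp [ 655.4 -239.4  208. ] rot [-3.14e+00  0.00e+00  1.00e-03] F [ 0.1 -0.2 -0.6] w 63.9 t 13.1333
bB [None, ([655.0, -238.0, 123.0], [655.0, -238.0], 98)] nominal d cm [ -0.04  -0.16 -11.8 ]
jA [([538.0, -146.0, 85.0], [538.0, -146.0], 237), ([538.0, -142.0, 83.0], [538.0, -144.0], 304)] nominal d cm [-11.74   9.54 -15.8 ]
jB [None, ([544.0, -256.0, 83.0], [544.0, -258.0], 296)] nominal d cm [-11.24  -1.86 -15.8 ]
```

```bash
python3 -m handwheel '[{"delta_pos":[0,-0.1,-2.4],"yaw":0},{"delta_pos":[0,0,-2.4],"yaw":0},{"delta_pos":[0,0,-2.4],"yaw":0},{"delta_pos":[0,0,-2.4],"yaw":0},{"delta_pos":[0,0,-2.2],"yaw":0},{"delta_pos":[0,0,0],"yaw":0},{"delta_pos":[0,0,0],"yaw":0}]' && python3 -m handwheel '[{"delta_pos":[0,0,0],"yaw":0},{"delta_pos":[0,0,0],"yaw":0},{"delta_pos":[0,0,0],"yaw":0},{"delta_pos":[0,0,0],"yaw":0},{"delta_pos":[0,0,0],"yaw":0},{"delta_pos":[0,0,0],"yaw":0}]' -1 && python3 -m handwheel '[{"delta_pos":[0,0,2],"yaw":0},{"delta_pos":[0,0,3],"yaw":0},{"delta_pos":[0,0,4],"yaw":0},{"delta_pos":[0,0,3.5],"yaw":0},{"delta_pos":[0,0,2],"yaw":0},{"delta_pos":[0,0,0],"yaw":0}]'
```

```text
clock: 13.72
eef_pos: [655.3, -239.2, 90.0]
tool_rot: [-3.14, 0.002, 0.003]
force: [0.5, -0.7, 0.2]
width: 64.2
gripper_force: 0.0
clock: 14.22
eef_pos: [657.0, -241.8, 92.5]
tool_rot: [3.141, -0.003, 0.001]
force: [0.4, 0.5, 6.6]
width: 24.8
gripper_force: 58.9
clock: 14.72
eef_pos: [658.6, -243.0, 241.9]
tool_rot: [3.138, -0.01, 0.0]
force: [0.4, 0.2, -1.3]
width: 24.3
gripper_force: 59.0
```

```bash
python3 -m handwheel '[{"delta_pos":[-1.89,3.37,0],"yaw":0},{"delta_pos":[-1.89,3.37,0],"yaw":0},{"delta_pos":[-1.89,3.37,0],"yaw":0},{"delta_pos":[-1.89,3.37,0],"yaw":0},{"delta_pos":[-1.89,3.37,0],"yaw":0},{"delta_pos":[-1.89,3.37,0],"yaw":0}]' && python3 -m handwheel '[{"delta_pos":[-1.89,3.37,0],"yaw":0},{"delta_pos":[-1.89,3.37,0],"yaw":0},{"delta_pos":[-1.89,3.37,0],"yaw":0},{"delta_pos":[-1.89,3.37,0],"yaw":0},{"delta_pos":[-1.89,3.37,0],"yaw":0},{"delta_pos":[-1.89,3.37,0],"yaw":0},{"delta_pos":[0,0,0],"yaw":0},{"delta_pos":[0,0,0],"yaw":0}]'; python3 loc.py jA jB
```

```text
clock: 15.22
eef_pos: [540.1, -38.0, 234.5]
tool_rot: [-3.141, 0.002, 0.0]
force: [0.4, 1.2, -0.5]
width: 24.2
gripper_force: 59.2
clock: 15.88
eef_pos: [427.0, 164.9, 234.8]
tool_rot: [-3.142, 0.001, 0.007]
force: [0.6, -0.4, -0.5]
width: 24.3
gripper_force: 59.4
tcp [428.8 162.  235. ] rot [3.141 0.    0.   ] F [ 0.5 -0.3 -1.5] w 24.4 t 15.9833
jA [([538.0, -146.0, 85.0], [538.0, -146.0], 233), ([538.0, -142.0, 84.0], [539.0, -143.0], 314)] nominal d cm [ 10.92 -30.6  -18.5 ]
jB [([543.0, -260.0, 85.0], [543.0, -260.0], 238), ([544.0, -256.0, 83.0], [544.0, -257.0], 292)] nominal d cm [ 11.42 -42.   -18.5 ]
```

```bash
python3 -m handwheel '[{"delta_pos":[0,0,-3],"yaw":0},{"delta_pos":[0,0,-3],"yaw":0},{"delta_pos":[0,0,-3],"yaw":0},{"delta_pos":[0,0,-2],"yaw":0},{"delta_pos":[0,0,-1.3],"yaw":0},{"delta_pos":[0,0,-0.7],"yaw":0},{"delta_pos":[0,0,-0.7],"yaw":0},{"delta_pos":[0,0,0],"yaw":0},{"delta_pos":[0,0,0],"yaw":0}]' && python3 -m handwheel '[{"delta_pos":[0,0,0],"yaw":0},{"delta_pos":[0,0,0],"yaw":0},{"delta_pos":[0,0,0],"yaw":0},{"delta_pos":[0,0,0],"yaw":0}]' 0.2 && python3 -m handwheel '[{"delta_pos":[0,0,1.5],"yaw":0},{"delta_pos":[0,0,2.5],"yaw":0},{"delta_pos":[0,0,4],"yaw":0},{"delta_pos":[0,0,4],"yaw":0},{"delta_pos":[0,0,0],"yaw":0}]'
```

```text
clock: 16.73
eef_pos: [429.7, 162.1, 98.5]
tool_rot: [3.142, -0.001, -0.001]
force: [-0.7, -0.6, -1.0]
width: 24.1
gripper_force: 61.0
clock: 17.07
eef_pos: [429.1, 162.9, 98.7]
tool_rot: [-3.141, -0.001, 0.001]
force: [0.2, -0.1, -0.5]
width: 51.1
gripper_force: 0.0
clock: 17.48
eef_pos: [432.8, 164.4, 224.7]
tool_rot: [-3.136, -0.012, 0.001]
force: [1.5, 0.1, 0.5]
width: 51.8
gripper_force: 0.0
```

```bash
python3 -m handwheel '[{"delta_pos":[1.21,-3.4,0],"yaw":0},{"delta_pos":[1.21,-3.4,0],"yaw":0},{"delta_pos":[1.21,-3.4,0],"yaw":0},{"delta_pos":[1.21,-3.4,0],"yaw":0},{"delta_pos":[1.21,-3.4,0],"yaw":0},{"delta_pos":[1.21,-3.4,0],"yaw":0}]' 1 && python3 -m handwheel '[{"delta_pos":[1.21,-3.4,0],"yaw":0},{"delta_pos":[1.21,-3.4,-1.5],"yaw":0},{"delta_pos":[1.21,-3.4,-1.5],"yaw":0},{"delta_pos":[0,0,0],"yaw":0},{"delta_pos":[0,0,0],"yaw":0}]'; python3 loc.py jA jB
python3 -c "
from h import *
shot('side','s1.png');print(0)"
```

```text
clock: 17.98
eef_pos: [501.6, -42.8, 218.5]
tool_rot: [-3.142, -0.0, 0.001]
force: [0.2, 0.2, -0.3]
width: 85.0
gripper_force: 0.0
clock: 18.4
eef_pos: [536.9, -145.6, 187.2]
tool_rot: [3.141, 0.002, -0.004]
force: [0.7, 1.1, 0.1]
width: 85.2
gripper_force: 0.0
tcp [ 537.5 -142.1  188.3] rot [-3.141e+00  0.000e+00  1.000e-03] F [ 0.1 -0.   0.3] w 85.3 t 18.5
jA [None, ([541.0, -134.0, 83.0], [539.0, -141.0], 146)] nominal d cm [  0.05  -0.19 -13.83]
jB [([570.0, -293.0, 85.0], [572.0, -295.0], 183), ([587.0, -285.0, 84.0], [583.0, -286.0], 48)] nominal d cm [  0.55 -11.59 -13.83]
0
```

View pics/s1.png

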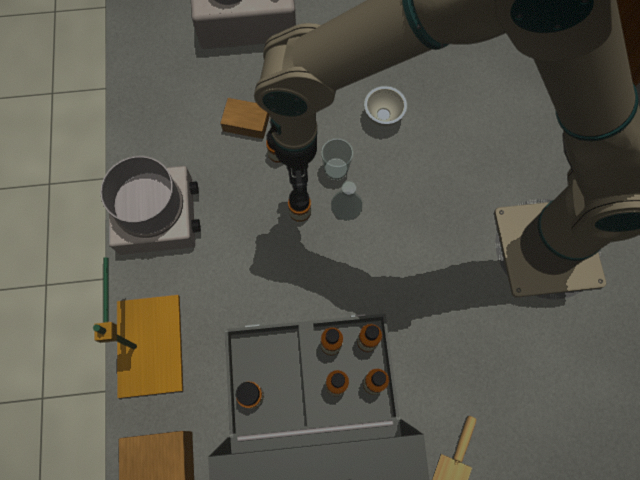

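```bash
python3 -m handwheel '[{"delta_pos":[0,-0.2,-2.7],"yaw":0},{"delta_pos":[0,0,-2.7],"yaw":0},{"delta_pos":[0,0,-2.8],"yaw":0},{"delta_pos":[0,0,-2.8],"yaw":0},{"delta_pos":[0,0,-2.7],"yaw":0},{"delta_pos":[0,0,0],"yaw":0},{"delta_pos":[0,0,0],"yaw":0}]' && python3 -m handwheel '[{"delta_pos":[0,0,0],"yaw":0},{"delta_pos":[0,0,0],"yaw":0},{"delta_pos":[0,0,0],"yaw":0},{"delta_pos":[0,0,0],"yaw":0},{"delta_pos":[0,0,0],"yaw":0},{"delta_pos":[0,0,0],"yaw":0}]' -1 && python3 -m handwheel '[{"delta_pos":[0,0,2],"yaw":0},{"delta_pos":[0,0,3],"yaw":0},{"delta_pos":[0,0,4],"yaw":0},{"delta_pos":[0,0,4],"yaw":0},{"delta_pos":[0,0,2],"yaw":0},{"delta_pos":[0,0,0],"yaw":0}]'
```

```text
clock: 19.13
eef_pos: [537.1, -143.5, 51.1]
tool_rot: [-3.14, 0.002, 0.003]
force: [-0.3, 0.0, 0.1]
width: 85.5
gripper_force: 0.0
clock: 19.63
eef_pos: [539.4, -145.0, 54.0]
tool_rot: [3.141, -0.004, 0.001]
force: [-1.4, 1.5, 11.7]
width: 42.4
gripper_force: 71.9
clock: 20.13
eef_pos: [541.1, -146.2, 207.5]
tool_rot: [3.139, -0.011, 0.0]
force: [1.4, -0.7, -2.3]
width: 42.4
gripper_force: 69.8
```

```bash
python3 -m handwheel '[{"delta_pos":[1.53,3.39,0],"yaw":0},{"delta_pos":[1.53,3.39,0],"yaw":0},{"delta_pos":[1.53,3.39,0],"yaw":0},{"delta_pos":[1.53,3.39,0],"yaw":0},{"delta_pos":[1.53,3.39,0],"yaw":0}]' && python3 -m handwheel '[{"delta_pos":[1.53,3.39,0],"yaw":0},{"delta_pos":[1.53,3.39,0],"yaw":0},{"delta_pos":[1.53,3.39,0],"yaw":0},{"delta_pos":[1.53,3.39,0],"yaw":0},{"delta_pos":[0,0,0],"yaw":0},{"delta_pos":[0,0,0],"yaw":0}]'; python3 loc.py jB
```

```text
clock: 20.55
eef_pos: [614.0, 25.9, 200.9]
tool_rot: [-3.142, 0.001, 0.001]
force: [0.2, -0.6, -0.6]
width: 42.6
gripper_force: 69.9
clock: 21.05
eef_pos: [674.6, 163.7, 199.9]
tool_rot: [-3.14, 0.002, 0.006]
force: [-0.3, -0.5, -0.3]
width: 42.1
gripper_force: 69.9
tcp [674.6 158.7 200.4] rot [3.14e+00 2.00e-03 0.00e+00] F [-0.  -0.7 -0.4] w 42.6 t 21.15
jB [([570.0, -293.0, 85.0], [572.0, -295.0], 186), ([572.0, -290.0, 83.0], [573.0, -292.0], 234)] nominal d cm [-13.16 -41.67 -15.04]
```

```bash
sed -i "s/('jB',543,-258/('jB',574,-294/" loc.py; python3 -m handwheel '[{"delta_pos":[0,0,-3],"yaw":0},{"delta_pos":[0,0,-3],"yaw":0},{"delta_pos":[0,0,-3],"yaw":0},{"delta_pos":[0,0,-2],"yaw":0},{"delta_pos":[0,0,-1.6],"yaw":0},{"delta_pos":[0,0,-0.8],"yaw":0},{"delta_pos":[0,0,-0.8],"yaw":0},{"delta_pos":[0,0,0],"yaw":0},{"delta_pos":[0,0,0],"yaw":0}]' && python3 -m handwheel '[{"delta_pos":[0,0,0],"yaw":0},{"delta_pos":[0,0,0],"yaw":0},{"delta_pos":[0,0,0],"yaw":0},{"delta_pos":[0,0,0],"yaw":0}]' 0.4 && python3 -m handwheel '[{"delta_pos":[0,0,1.5],"yaw":0},{"delta_pos":[0,0,2.5],"yaw":0},{"delta_pos":[0,0,4],"yaw":0},{"delta_pos":[0,0,4],"yaw":0},{"delta_pos":[0,0,0],"yaw":0}]'; python3 loc.py jB
```

```text
clock: 21.9
eef_pos: [676.3, 158.8, 60.6]
tool_rot: [3.142, -0.002, -0.001]
force: [0.5, -0.2, -1.0]
width: 42.7
gripper_force: 70.1
clock: 22.23
eef_pos: [675.6, 159.9, 59.6]
tool_rot: [-3.141, -0.001, 0.001]
force: [-0.1, 0.7, -0.3]
width: 59.8
gripper_force: 0.0
clock: 22.65
eef_pos: [680.8, 161.0, 188.5]
tool_rot: [-3.138, -0.015, 0.001]
force: [1.9, 0.6, 1.4]
width: 59.9
gripper_force: 0.0
tcp [676.8 160.2 181.9] rot [-3.14e+00 -5.00e-03  1.00e-03] F [-0.2  0.  -1.2] w 59.9 t 22.75
jB [([573.0, -296.0, 85.0], [574.0, -296.0], 238), ([574.0, -292.0, 83.0], [573.0, -293.0], 290)] nominal d cm [-10.28 -45.42 -13.19]
```

```bash
python3 -m handwheel '[{"delta_pos":[-0.85,-3.78,0],"yaw":0},{"delta_pos":[-0.85,-3.78,0],"yaw":0},{"delta_pos":[-0.85,-3.78,0],"yaw":0},{"delta_pos":[-0.85,-3.78,0],"yaw":0},{"delta_pos":[-0.85,-3.78,0],"yaw":0},{"delta_pos":[-0.85,-3.78,0],"yaw":0}]' 1 && python3 -m handwheel '[{"delta_pos":[-0.85,-3.78,0],"yaw":0},{"delta_pos":[-0.85,-3.78,0],"yaw":0},{"delta_pos":[-0.85,-3.78,0],"yaw":0},{"delta_pos":[-0.85,-3.78,0],"yaw":0},{"delta_pos":[-0.85,-3.78,0],"yaw":0},{"delta_pos":[-0.85,-3.78,0],"yaw":0},{"delta_pos":[0,0,0],"yaw":0},{"delta_pos":[0,0,0],"yaw":0}]'; python3 loc.py jB
```

```text
clock: 23.25
eef_pos: [622.5, -68.4, 177.5]
tool_rot: [-3.141, 0.003, 0.001]
force: [0.5, -0.9, -0.6]
width: 85.3
gripper_force: 0.0
clock: 23.92
eef_pos: [570.6, -297.2, 177.4]
tool_rot: [3.141, 0.004, -0.005]
force: [-0.1, 0.5, -0.6]
width: 85.6
gripper_force: 0.0
tcp [ 573.  -292.3  177.9] rot [-3.139e+00  2.000e-03  1.000e-03] F [-0.9 -0.  -0.4] w 85.3 t 24.0167
jB [([573.0, -287.0, 85.0], [571.0, -288.0], 101), ([574.0, -288.0, 83.0], [574.0, -292.0], 220)] nominal d cm [  0.1   -0.17 -12.79]
```

```bash
python3 -m handwheel '[{"delta_pos":[0,-0.2,-2.6],"yaw":0},{"delta_pos":[0,0,-2.6],"yaw":0},{"delta_pos":[0,0,-2.5],"yaw":0},{"delta_pos":[0,0,-2.5],"yaw":0},{"delta_pos":[0,0,-2.5],"yaw":0},{"delta_pos":[0,0,0],"yaw":0},{"delta_pos":[0,0,0],"yaw":0}]' && python3 -m handwheel '[{"delta_pos":[0,0,0],"yaw":0},{"delta_pos":[0,0,0],"yaw":0},{"delta_pos":[0,0,0],"yaw":0},{"delta_pos":[0,0,0],"yaw":0},{"delta_pos":[0,0,0],"yaw":0},{"delta_pos":[0,0,0],"yaw":0}]' -1 && python3 -m handwheel '[{"delta_pos":[0,0,2],"yaw":0},{"delta_pos":[0,0,3],"yaw":0},{"delta_pos":[0,0,4],"yaw":0},{"delta_pos":[0,0,4],"yaw":0},{"delta_pos":[0,0,2],"yaw":0},{"delta_pos":[0,0,0],"yaw":0}]'
```

```text
clock: 24.6
eef_pos: [573.0, -293.0, 50.9]
tool_rot: [-3.139, 0.003, 0.003]
force: [0.6, 0.1, 0.3]
width: 85.6
gripper_force: 0.0
clock: 25.1
eef_pos: [574.8, -295.2, 54.4]
tool_rot: [3.142, -0.003, 0.001]
force: [-0.8, 0.9, 6.2]
width: 42.4
gripper_force: 63.9
clock: 25.6
eef_pos: [576.6, -297.5, 209.1]
tool_rot: [3.136, -0.011, 0.001]
force: [0.8, -0.2, -1.2]
width: 42.3
gripper_force: 63.3
```

```bash
python3 -m handwheel '[{"delta_pos":[0.27,3.78,0],"yaw":0},{"delta_pos":[0.27,3.78,0],"yaw":0},{"delta_pos":[0.27,3.78,0],"yaw":0},{"delta_pos":[0.27,3.78,0],"yaw":0},{"delta_pos":[0.27,3.78,0],"yaw":0},{"delta_pos":[0.27,3.78,0],"yaw":0}]' && python3 -m handwheel '[{"delta_pos":[0.27,3.78,0],"yaw":0},{"delta_pos":[0.27,3.78,0],"yaw":0},{"delta_pos":[0.27,3.78,0],"yaw":0},{"delta_pos":[0.27,3.78,0],"yaw":0},{"delta_pos":[0.27,3.78,0],"yaw":0},{"delta_pos":[0.27,3.78,0],"yaw":0},{"delta_pos":[0,0,0],"yaw":0},{"delta_pos":[0,0,0],"yaw":0},{"delta_pos":[0,0,0],"yaw":0}]'
```

```text
clock: 26.1
eef_pos: [588.6, -67.1, 201.7]
tool_rot: [-3.141, 0.001, 0.001]
force: [0.6, 0.0, -1.5]
width: 42.6
gripper_force: 63.6
clock: 26.85
eef_pos: [605.0, 157.4, 201.5]
tool_rot: [3.14, 0.002, 0.001]
force: [0.2, -1.0, -2.3]
width: 42.6
gripper_force: 63.8
```

```bash
python3 -m handwheel '[{"delta_pos":[0,0,-3],"yaw":0},{"delta_pos":[0,0,-3],"yaw":0},{"delta_pos":[0,0,-3],"yaw":0},{"delta_pos":[0,0,-2],"yaw":0},{"delta_pos":[0,0,-1.6],"yaw":0},{"delta_pos":[0,0,-0.9],"yaw":0},{"delta_pos":[0,0,-0.9],"yaw":0},{"delta_pos":[0,0,0],"yaw":0},{"delta_pos":[0,0,0],"yaw":0}]' && python3 -m handwheel '[{"delta_pos":[0,0,0],"yaw":0},{"delta_pos":[0,0,0],"yaw":0},{"delta_pos":[0,0,0],"yaw":0},{"delta_pos":[0,0,0],"yaw":0}]' 0.4 && python3 -m handwheel '[{"delta_pos":[0,0,1.5],"yaw":0},{"delta_pos":[0,0,2.5],"yaw":0},{"delta_pos":[0,0,4],"yaw":0},{"delta_pos":[0,0,4],"yaw":0},{"delta_pos":[0,-2,4],"yaw":0},{"delta_pos":[0,-4,1],"yaw":0},{"delta_pos":[0,-4,0],"yaw":0},{"delta_pos":[0,-4,0],"yaw":0},{"delta_pos":[0,0,0],"yaw":0},{"delta_pos":[0,0,0],"yaw":0}]'
python3 - <<'E'
from m import *
for n in('top','side'):
    p=shot(n,n+'2.png'); w=cloud(p); np.save(n+'2.npy',w)
    if 1:
        q=w.reshape(-1,3); 
        l=q[(q[:,2]>60)&(q[:,0]>350)&(q[:,0]<740)&(q[:,1]>300)&(q[:,1]<560)]
        print(n)
        for lo in range(60,400,15):
            k=l[(l[:,2]>=lo)&(l[:,2]<lo+15)]
            m=k[abs(k[:,0]-555)<45] ; s=k[abs(k[:,0]-555)>80]
            f=lambda a:np.r_[a.min(0),a.max(0)].round().tolist() if len(a) else None
            print(lo,len(m),f(m),'|',f(s))
E
```

```text
clock: 27.6
eef_pos: [606.2, 156.4, 60.2]
tool_rot: [3.141, -0.001, -0.001]
force: [-2.5, -1.6, 7.7]
width: 42.2
gripper_force: 83.9
clock: 27.93
eef_pos: [606.2, 157.6, 58.6]
tool_rot: [-3.142, -0.001, 0.0]
force: [0.0, 0.4, -0.2]
width: 59.7
gripper_force: 0.0
clock: 28.77
eef_pos: [605.8, 15.1, 225.9]
tool_rot: [3.14, -0.001, -0.006]
force: [0.5, 0.7, 0.4]
width: 59.5
gripper_force: 0.0
top
60 5 [513.0, 320.0, 61.0, 588.0, 412.0, 62.0] | [386.0, 318.0, 60.0, 726.0, 520.0, 75.0]
75 4 [517.0, 536.0, 88.0, 524.0, 545.0, 90.0] | [386.0, 322.0, 75.0, 724.0, 531.0, 90.0]
90 82 [510.0, 507.0, 91.0, 567.0, 544.0, 102.0] | [385.0, 325.0, 90.0, 726.0, 542.0, 105.0]
105 32 [517.0, 499.0, 105.0, 555.0, 531.0, 120.0] | [387.0, 325.0, 105.0, 725.0, 515.0, 119.0]
120 216 [516.0, 496.0, 120.0, 556.0, 538.0, 133.0] | [386.0, 327.0, 120.0, 726.0, 528.0, 135.0]
135 0 None | [385.0, 329.0, 135.0, 725.0, 430.0, 150.0]
150 0 None | [387.0, 330.0, 150.0, 724.0, 429.0, 165.0]
165 0 None | [386.0, 333.0, 165.0, 724.0, 375.0, 179.0]
180 0 None | [386.0, 335.0, 180.0, 725.0, 438.0, 195.0]
195 0 None | [386.
[... 1250 characters left out ...]
150.0, 723.0, 354.0, 165.0]
165 0 None | [386.0, 338.0, 165.0, 723.0, 354.0, 180.0]
180 0 None | [386.0, 340.0, 180.0, 723.0, 354.0, 194.0]
195 0 None | [386.0, 341.0, 195.0, 723.0, 354.0, 209.0]
210 0 None | [386.0, 344.0, 210.0, 723.0, 354.0, 225.0]
225 0 None | [385.0, 345.0, 225.0, 725.0, 354.0, 239.0]
240 0 None | [385.0, 347.0, 241.0, 724.0, 354.0, 254.0]
255 1653 [510.0, 352.0, 260.0, 600.0, 408.0, 270.0] | [384.0, 349.0, 255.0, 725.0, 422.0, 270.0]
270 361 [510.0, 352.0, 270.0, 600.0, 391.0, 276.0] | [385.0, 351.0, 270.0, 724.0, 393.0, 276.0]
285 0 None | None
300 0 None | None
315 0 None | None
330 0 None | None
345 0 None | None
360 0 None | None
375 0 None | None
390 0 None | None
```

View pics/top2.png

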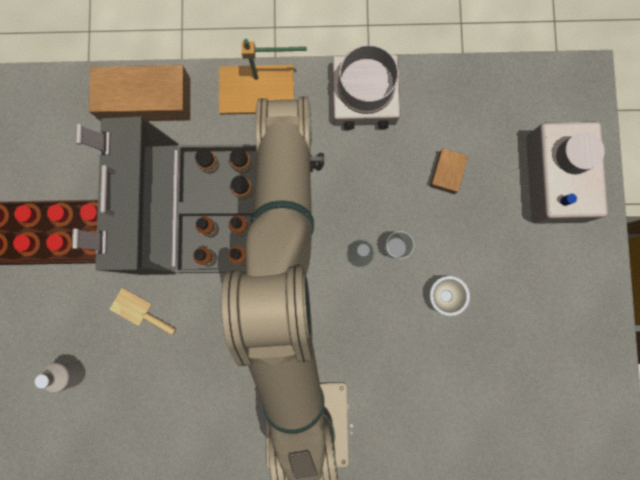

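```bash
python3 -m handwheel '[{"delta_pos":[-0.8,0,3.5],"yaw":0},{"delta_pos":[-1,0,3.5],"yaw":0},{"delta_pos":[-1,0,3.5],"yaw":0},{"delta_pos":[-1,0,3.5],"yaw":0},{"delta_pos":[-1,0,3.5],"yaw":0},{"delta_pos":[0,3.5,0],"yaw":0},{"delta_pos":[0,3.9,0],"yaw":0},{"delta_pos":[0,4,0],"yaw":0},{"delta_pos":[0,4,0],"yaw":0}]' 0 && python3 -m handwheel '[{"delta_pos":[0,4,0],"yaw":0},{"delta_pos":[0,4,0],"yaw":0},{"delta_pos":[0,4,0],"yaw":0},{"delta_pos":[0,4,0],"yaw":0},{"delta_pos":[0,4,0],"yaw":0},{"delta_pos":[0,4,0],"yaw":0},{"delta_pos":[0,0,0],"yaw":0},{"delta_pos":[0,0,0],"yaw":0},{"delta_pos":[0,0,0],"yaw":0}]'
```

```text
clock: 29.62
eef_pos: [556.9, 177.1, 400.9]
tool_rot: [-3.14, -0.0, 0.004]
force: [0.8, -0.7, 0.5]
width: 42.5
gripper_force: 0.0
clock: 30.37
eef_pos: [556.8, 414.3, 399.8]
tool_rot: [3.14, 0.001, 0.003]
force: [0.2, 0.0, -0.7]
width: 42.6
gripper_force: 0.0
```

```bash
python3 -m handwheel '[{"delta_pos":[0,0.1,-3],"yaw":0},{"delta_pos":[0,0,-3],"yaw":0},{"delta_pos":[0,0,-2],"yaw":0},{"delta_pos":[0,0,-2],"yaw":0},{"delta_pos":[0,0,-1.2],"yaw":0},{"delta_pos":[0,0,0],"yaw":0},{"delta_pos":[0,0,0],"yaw":0}]' && python3 -m handwheel '[{"delta_pos":[0,0,0],"yaw":0},{"delta_pos":[0,0,0],"yaw":0},{"delta_pos":[0,0,0],"yaw":0},{"delta_pos":[0,0,0],"yaw":0},{"delta_pos":[0,0,0],"yaw":0},{"delta_pos":[0,0,0],"yaw":0}]' -1; python3 -c "
import numpy as np
R=np.hypot(266,60)
a=np.arange(1.70,-0.01,-0.1)
P=np.c_[-266*np.cos(a)+60*np.sin(a),266*np.sin(a)+60*np.cos(a)]/10
print(P.round(1).tolist());print(np.diff(P,axis=0).round(2).tolist())"
```

```text
clock: 30.95
eef_pos: [558.1, 412.9, 288.8]
tool_rot: [3.141, 0.0, -0.001]
force: [1.1, 0.4, 0.7]
width: 42.9
gripper_force: 0.0
clock: 31.45
eef_pos: [558.6, 415.9, 290.7]
tool_rot: [-3.138, -0.003, 0.001]
force: [0.7, 3.5, 6.2]
width: 9.8
gripper_force: 58.8
[[9.4, 25.6], [6.8, 26.4], [4.1, 27.0], [1.4, 27.2], [-1.3, 27.2], [-4.0, 27.0], [-6.7, 26.4], [-9.3, 25.6], [-11.8, 24.6], [-14.2, 23.3], [-16.5, 21.7], [-18.6, 20.0], [-20.5, 18.0], [-22.2, 15.9], [-23.6, 13.6], [-24.9, 11.2], [-25.9, 8.6], [-26.6, 6.0]]
[[-2.6, 0.81], [-2.67, 0.54], [-2.71, 0.27], [-2.73, 0.0], [-2.71, -0.27], [-2.67, -0.54], [-2.6, -0.8], [-2.51, -1.06], [-2.39, -1.3], [-2.25, -1.54], [-2.09, -1.75], [-1.9, -1.95], [-1.7, -2.13], [-1.48, -2.29], [-1.24, -2.43], [-0.99, -2.54], [-0.73, -2.63]]
```

```bash
python3 -m handwheel '[{"delta_pos":[-0.01,-1.3,0.4],"yaw":0},{"delta_pos":[-0.01,-1.3,0.4],"yaw":0},{"delta_pos":[-0.01,-1.33,0.3],"yaw":0},{"delta_pos":[-0.01,-1.34,0.24],"yaw":0},{"delta_pos":[-0.01,-1.35,0.15],"yaw":0},{"delta_pos":[-0.01,-1.36,0.12],"yaw":0},{"delta_pos":[-0.01,-1.36,0],"yaw":0},{"delta_pos":[-0.01,-1.37,0],"yaw":0}]'; python3 -m handwheel '[{"delta_pos":[-0.01,-1.36,-0.12],"yaw":0},{"delta_pos":[-0.01,-1.35,-0.15],"yaw":0},{"delta_pos":[-0.01,-1.34,-0.24],"yaw":0},{"delta_pos":[-0.01,-1.33,-0.3],"yaw":0},{"delta_pos":[-0.01,-1.3,-0.4],"yaw":0},{"delta_pos":[-0.01,-1.3,-0.4],"yaw":0},{"delta_pos":[-0.01,-1.26,-0.5],"yaw":0},{"delta_pos":[-0.01,-1.25,-0.56],"yaw":0}]'
```

```text
clock: 32.12
eef_pos: [557.2, 310.6, 307.3]
tool_rot: [-3.134, -0.004, 0.003]
force: [0.1, 6.4, 4.0]
width: 9.7
gripper_force: 61.7
clock: 32.78
eef_pos: [555.8, 201.4, 277.5]
tool_rot: [-3.141, 0.001, 0.001]
force: [-0.7, 4.6, 0.9]
width: 9.9
gripper_force: 63.2
```

```bash
python3 -m handwheel '[{"delta_pos":[-0.01,-1.22,-0.61],"yaw":0},{"delta_pos":[-0.01,-1.18,-0.68],"yaw":0},{"delta_pos":[-0.01,-1.15,-0.73],"yaw":0},{"delta_pos":[-0.01,-1.1,-0.8],"yaw":0},{"delta_pos":[-0.01,-1.07,-0.85],"yaw":0},{"delta_pos":[-0.01,-1.02,-0.9],"yaw":0},{"delta_pos":[-0.01,-0.97,-0.95],"yaw":0},{"delta_pos":[-0.01,-0.93,-1.0],"yaw":0}]'; python3 -m handwheel '[{"delta_pos":[-0.01,-0.88,-1.04],"yaw":0},{"delta_pos":[-0.01,-0.82,-1.09],"yaw":0},{"delta_pos":[-0.01,-0.77,-1.13],"yaw":0},{"delta_pos":[-0.01,-0.71,-1.16],"yaw":0},{"delta_pos":[-0.01,-0.65,-1.2],"yaw":0},{"delta_pos":[-0.01,-0.59,-1.23],"yaw":0},{"delta_pos":[0,0,0],"yaw":0}]'
```

```text
clock: 33.45
eef_pos: [554.6, 114.5, 211.5]
tool_rot: [3.141, 0.002, 0.001]
force: [-2.5, 4.0, 0.8]
width: 9.9
gripper_force: 59.5
clock: 34.03
eef_pos: [554.0, 70.8, 140.9]
tool_rot: [3.141, 0.002, 0.001]
force: [1.4, 3.5, -8.3]
width: 9.3
gripper_force: 58.5
```

```bash
python3 -m handwheel '[{"delta_pos":[-0.01,-0.53,-1.26],"yaw":0},{"delta_pos":[-0.01,-0.46,-1.28],"yaw":0},{"delta_pos":[-0.01,-0.4,-1.3],"yaw":0},{"delta_pos":[-0.01,-0.33,-1.32],"yaw":0},{"delta_pos":[0,0,-0.2],"yaw":0},{"delta_pos":[0,0,-0.2],"yaw":0},{"delta_pos":[0,0,0],"yaw":0},{"delta_pos":[0,0,0],"yaw":0}]'; python3 - <<'E'
from m import *
p=shot('side','s3.png'); w=cloud(p);q=w.reshape(-1,3)
for lo in range(110,330,20):
    k=q[(abs(q[:,1]-lo)<6)&(q[:,2]>100)&(q[:,2]<170)&(((q[:,0]>395)&(q[:,0]<500))|((q[:,0]>610)&(q[:,0]<710)))]
    print(lo,np.median(k[:,2]).round(1) if len(k) else None,len(k))
E
```

```text
clock: 34.7
eef_pos: [555.3, 57.2, 92.3]
tool_rot: [-3.138, -0.003, 0.002]
force: [-8.2, 8.3, 35.6]
width: 9.4
gripper_force: 72.7
110 143.5 671
130 143.9 676
150 143.9 704
170 144.0 699
190 144.1 720
210 144.1 727
230 144.2 740
250 144.1 755
270 144.0 766
290 144.0 785
310 143.7 799
```

View pics/s3.png

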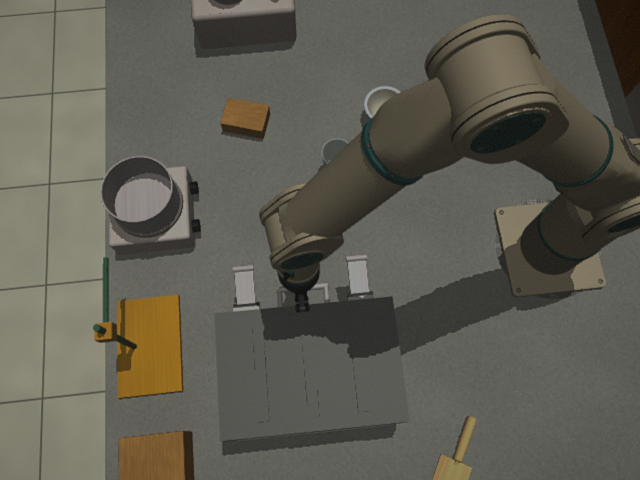

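```bash
python3 -m handwheel '[{"delta_pos":[0,0,0.2],"yaw":0},{"delta_pos":[0,0,0.2],"yaw":0},{"delta_pos":[0,0,0],"yaw":0},{"delta_pos":[0,0,0],"yaw":0},{"delta_pos":[0,0,0],"yaw":0}]' -0.4; python3 -m handwheel '[{"delta_pos":[0,0,1],"yaw":0},{"delta_pos":[0,0,2],"yaw":0},{"delta_pos":[0,0,3.5],"yaw":0},{"delta_pos":[0,0,3.5],"yaw":0},{"delta_pos":[0,0,0],"yaw":0}]'; python3 -m handwheel '[{"delta_pos":[2.5,-0.5,0],"yaw":0},{"delta_pos":[3,-0.5,0],"yaw":0},{"delta_pos":[3,-0.5,0],"yaw":0},{"delta_pos":[2.4,-0.3,0],"yaw":0},{"delta_pos":[0,0,0],"yaw":0},{"delta_pos":[0,0,0],"yaw":0}]' -1; python3 - <<'E'
from m import *
for n in('top','side'):
    p=shot(n,n+'4.png');q=cloud(p).reshape(-1,3)
    for a,b in((400,490),(620,710)):
        k=q[(q[:,0]>a)&(q[:,0]<b)&(q[:,1]<95)&(q[:,1]>-5)&(q[:,2]>60)&(q[:,2]<170)]
        print(n,len(k)and np.r_[k.min(0),k.max(0)].round())
    k=q[(q[:,0]>400)&(q[:,0]<500)&(q[:,1]>110)&(q[:,1]<300)&(q[:,2]>100)];print(np.nanmedian(k[:,2]))
E
```

```text
clock: 35.17
eef_pos: [554.7, 52.6, 92.3]
tool_rot: [3.14, -0.0, -0.0]
force: [-0.3, -4.2, 2.4]
width: 25.6
gripper_force: 0.0
clock: 35.58
eef_pos: [558.3, 55.6, 198.9]
tool_rot: [-3.14, -0.011, 0.002]
force: [1.2, 0.4, -0.5]
width: 25.5
gripper_force: 0.0
clock: 36.08
eef_pos: [663.6, 36.7, 191.9]
tool_rot: [-3.141, 0.001, 0.001]
force: [0.1, -0.0, -0.2]
width: -0.2
gripper_force: 0.0
top 0
top 0
145.6681722717824
side [417.  13. 125. 467.  95. 156.]
side [636.  13. 123. 686.  95. 157.]
144.07266122195665
```

```bash
python3 -m handwheel '[{"delta_pos":[-0.1,0,-2],"yaw":0},{"delta_pos":[0,0,-1.5],"yaw":0},{"delta_pos":[0,0,-1.5],"yaw":0},{"delta_pos":[0,0,-1],"yaw":0},{"delta_pos":[0,0,-1],"yaw":0},{"delta_pos":[0,0,-1],"yaw":0},{"delta_pos":[0,0,-1],"yaw":0},{"delta_pos":[0,0,-1],"yaw":0},{"delta_pos":[0,0,-1],"yaw":0},{"delta_pos":[0,0,0],"yaw":0}]'; python3 -m handwheel '[{"delta_pos":[0,0.6,0],"yaw":0},{"delta_pos":[0,0.6,0],"yaw":0},{"delta_pos":[0,0.6,0],"yaw":0},{"delta_pos":[0,0.5,0],"yaw":0},{"delta_pos":[0,0,0],"yaw":0},{"delta_pos":[0,0,0],"yaw":0}]'
```

```text
clock: 37.02
eef_pos: [661.4, 36.6, 80.4]
tool_rot: [3.142, 0.003, 0.001]
force: [0.3, -0.3, -0.2]
width: 0.1
gripper_force: 0.0
clock: 37.52
eef_pos: [662.8, 51.2, 83.8]
tool_rot: [3.132, -0.001, -0.004]
force: [-1.6, -14.4, 5.4]
width: -0.2
gripper_force: 0.7
```

```bash
python3 - <<'E'
from m import *
p=shot('side'); print(status.read_state()['eef_pos'],status.read_state()['force'])
c=p['color'][220:330,200:420,::-1]; cv2.imwrite('pics/c5.png',cv2.resize(c,None,fx=3.5,fy=3.5))
E
```

```text
[662.81470761  51.16001559  83.83624368] [ -1.25731349 -15.40651811   4.10271897]
```

View pics/c5.png

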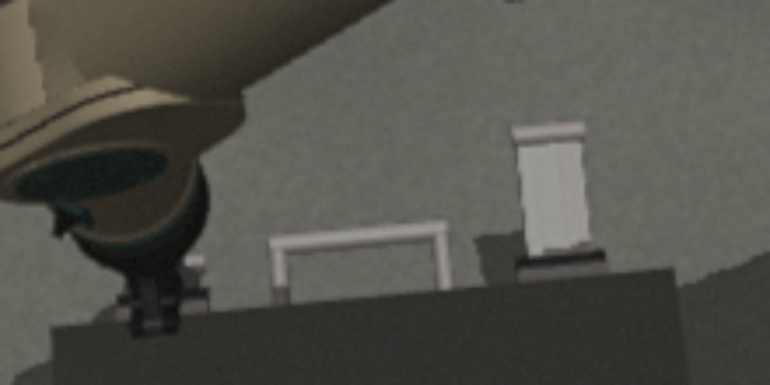

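```bash
python3 -c "
from h import *
print(status.read_state()['qpos'].round(2))"; python3 -m handwheel '[{"delta_pos":[0,-1,0],"yaw":0},{"delta_pos":[0,-2,0],"yaw":0},{"delta_pos":[0,-1.5,0],"yaw":0},{"delta_pos":[0,0,0],"yaw":0.12},{"delta_pos":[0,0,0],"yaw":0.12},{"delta_pos":[0,0,0],"yaw":0}]'; python3 - <<'E'
from m import *
print(status.read_state()['qpos'].round(2))
p=shot('side');q=cloud(p).reshape(-1,3)
c=p['color'][220:330,200:420,::-1]; cv2.imwrite('pics/c6.png',cv2.resize(c,None,fx=3.5,fy=3.5))
E
```

```text
[-0.14  0.82  0.02  1.59 -0.01  0.73 -1.69]
clock: 38.07
eef_pos: [662.6, 14.4, 83.0]
tool_rot: [-3.141, -0.001, 0.243]
force: [0.9, 0.3, 0.3]
width: -0.1
gripper_force: 0.0
[-0.03  0.82 -0.06  1.6   0.07  0.73 -1.45]
```

View pics/c6.png

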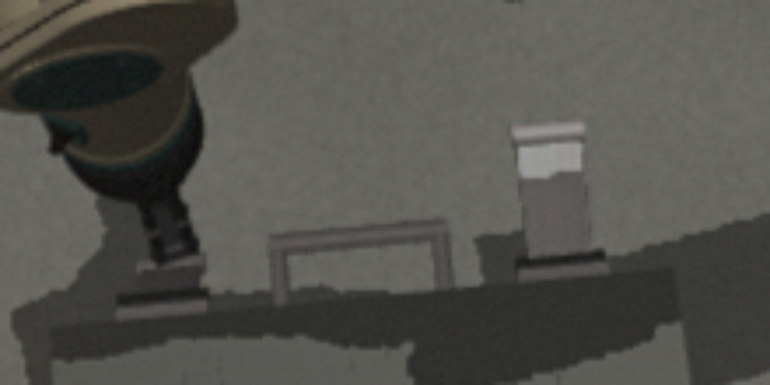

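```bash
python3 -m handwheel '[{"delta_pos":[0,0,0],"yaw":0.121},{"delta_pos":[0,0,0],"yaw":0.121},{"delta_pos":[0,0,0],"yaw":0.121},{"delta_pos":[0,0,0],"yaw":0.121},{"delta_pos":[0,0,0],"yaw":0.121},{"delta_pos":[0,0,0],"yaw":0.121},{"delta_pos":[0,0,0],"yaw":0.121},{"delta_pos":[0,0,0],"yaw":0.121},{"delta_pos":[0,0,0],"yaw":0.121}]'; python3 -m handwheel '[{"delta_pos":[0,0,0],"yaw":0.121},{"delta_pos":[0,0,0],"yaw":0.12},{"delta_pos":[0,0.8,0],"yaw":0},{"delta_pos":[0,1,0],"yaw":0},{"delta_pos":[0,1,0],"yaw":0},{"delta_pos":[0,0.7,0],"yaw":0},{"delta_pos":[0,0.5,0],"yaw":0},{"delta_pos":[0,0.5,0],"yaw":0},{"delta_pos":[0,0,0],"yaw":0},{"delta_pos":[0,0,0],"yaw":0}]'
```

```text
clock: 38.87
eef_pos: [662.4, 15.1, 82.8]
tool_rot: [-3.142, -0.0, 1.333]
force: [-0.5, -0.4, 0.4]
width: -0.2
gripper_force: 0.0
clock: 39.7
eef_pos: [662.4, 60.2, 82.7]
tool_rot: [3.141, -0.001, 1.571]
force: [-0.8, 0.5, -0.4]
width: -0.0
gripper_force: 0.0
```

```bash
python3 -m handwheel '[{"delta_pos":[0,0.4,0],"yaw":0},{"delta_pos":[0,0.4,0],"yaw":0},{"delta_pos":[0,0.3,0],"yaw":0},{"delta_pos":[0,0,0],"yaw":0},{"delta_pos":[0,0,0],"yaw":0}]'; python3 -m handwheel '[{"delta_pos":[0,0.3,0],"yaw":0},{"delta_pos":[0,0.3,0],"yaw":0},{"delta_pos":[0,0,0],"yaw":0},{"delta_pos":[0,0,0],"yaw":0}]'
```

```text
clock: 40.12
eef_pos: [662.3, 69.1, 82.5]
tool_rot: [-3.141, 0.002, 1.57]
force: [1.1, -4.8, -0.6]
width: -0.1
gripper_force: 0.0
clock: 40.45
eef_pos: [662.3, 69.1, 82.5]
tool_rot: [-3.14, 0.009, 1.566]
force: [-0.5, -13.4, 1.4]
width: 0.0
gripper_force: 0.0
```

```bash
python3 -m handwheel '[{"delta_pos":[0,-1.5,0],"yaw":0},{"delta_pos":[0,-3,0],"yaw":0},{"delta_pos":[0,-4,0],"yaw":0},{"delta_pos":[0,-4,0],"yaw":0},{"delta_pos":[0,0,3],"yaw":0},{"delta_pos":[0,0,3],"yaw":0},{"delta_pos":[0,0,0],"yaw":0}]'; python3 - <<'E'
from m import *
p=shot('side');w=cloud(p);q=w.reshape(-1,3)
c=p['color'][220:330,200:420,::-1]; cv2.imwrite('pics/c7.png',cv2.resize(c,None,fx=3.5,fy=3.5))
k=q[(q[:,0]>630)&(q[:,0]<695)&(q[:,1]<112)&(q[:,1]>20)&(q[:,2]>20)&(q[:,2]<170)]
for y in range(20,112,6):
    s=k[(k[:,1]>=y)&(k[:,1]<y+6)]
    if len(s): print(y,len(s),np.percentile(s[:,2],[0,50,100]).round(),s[:,0].min().round(),s[:,0].max().round())
E
```

```text
clock: 41.03
eef_pos: [666.7, -47.5, 148.8]
tool_rot: [3.13, -0.003, 1.569]
force: [1.1, 0.7, -0.6]
width: -0.1
gripper_force: 0.0
80 41 [123. 132. 138.] 637.0 686.0
86 68 [124. 134. 140.] 637.0 686.0
92 82 [132. 139. 144.] 636.0 685.0
98 92 [139. 143. 148.] 630.0 695.0
104 106 [139. 144. 150.] 631.0 694.0
110 38 [139. 143. 149.] 633.0 694.0
```

View pics/c7.png

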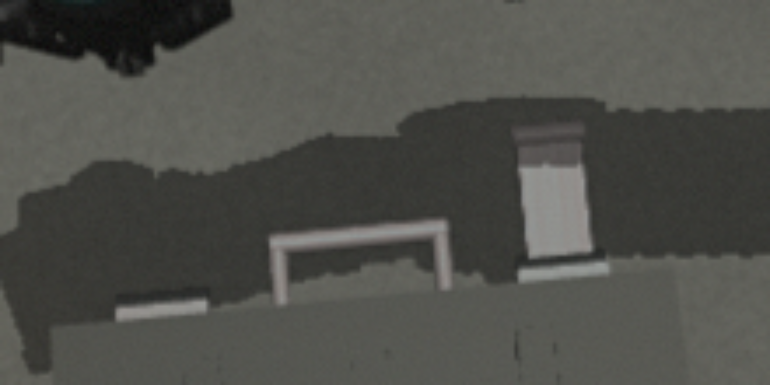

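```bash
python3 - <<'E'
from m import *
p=shot('top');w=cloud(p);q=w.reshape(-1,3)
cv2.imwrite('pics/c8.png',cv2.resize(p['color'][110:290,230:330,::-1],None,fx=3.3,fy=3.3,interpolation=2))
k=q[(q[:,0]>600)&(q[:,0]<720)&(q[:,1]<112)&(q[:,1]>30)]
for y in range(50,112,4):
    s=k[(k[:,1]>=y)&(k[:,1]<y+4)&(k[:,2]>8)]
    if len(s): print(y,len(s),np.percentile(s[:,2],[0,50,100]).round(),s[:,0].min().round(),s[:,0].max().round())
E
```

```text
54 3 [  8. 109. 112.] 600.0 713.0
58 1 [8. 8. 8.] 678.0 678.0
62 1 [8. 8. 8.] 700.0 700.0
70 17 [ 55.  60. 113.] 600.0 682.0
74 34 [55. 63. 83.] 642.0 682.0
78 67 [ 67. 111. 139.] 600.0 686.0
82 40 [ 59. 135. 141.] 601.0 686.0
86 35 [112. 134. 146.] 600.0 686.0
90 40 [110. 138. 144.] 601.0 688.0
94 148 [ 50. 131. 153.] 601.0 720.0
98 82 [136. 145. 151.] 602.0 720.0
102 64 [135. 144. 150.] 602.0 719.0
106 94 [139. 146. 150.] 602.0 717.0
110 40 [139. 145. 151.] 600.0 719.0
```

View pics/c8.png

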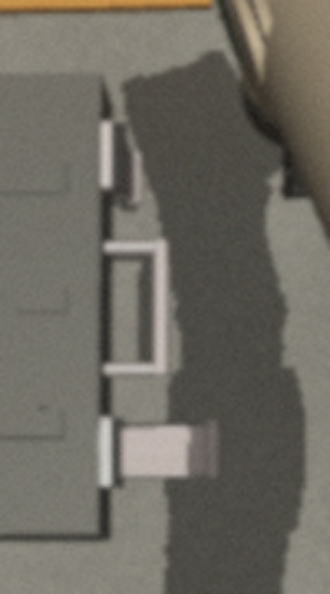

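```bash
python3 -m handwheel '[{"delta_pos":[0,0,0],"yaw":-0.121},{"delta_pos":[0,0,0],"yaw":-0.121},{"delta_pos":[0,0,0],"yaw":-0.121},{"delta_pos":[0,0,0],"yaw":-0.121},{"delta_pos":[0,0,0],"yaw":-0.121},{"delta_pos":[0,0,0],"yaw":-0.121},{"delta_pos":[0,0,0],"yaw":-0.121},{"delta_pos":[0,0,0],"yaw":-0.121},{"delta_pos":[0,0,0],"yaw":-0.121}]' 1; python3 -m handwheel '[{"delta_pos":[0,0,-2],"yaw":-0.121},{"delta_pos":[0,0,-2],"yaw":-0.121},{"delta_pos":[0,0,-3],"yaw":-0.121},{"delta_pos":[0,0,-2],"yaw":-0.119},{"delta_pos":[0,0,-1.4],"yaw":0},{"delta_pos":[0,1.5,0],"yaw":0},{"delta_pos":[0,2,0],"yaw":0},{"delta_pos":[0,1.5,0],"yaw":0},{"delta_pos":[0,0,0],"yaw":0},{"delta_pos":[0,0,0],"yaw":0}]'; python3 -m handwheel '[{"delta_pos":[0,0.5,0],"yaw":0},{"delta_pos":[0,0.5,0],"yaw":0},{"delta_pos":[0,0,0],"yaw":0}]'
```

```text
clock: 41.88
eef_pos: [661.7, -47.1, 141.3]
tool_rot: [-3.14, 0.001, 0.477]
force: [-0.1, 0.4, 0.0]
width: 85.0
gripper_force: 0.0
clock: 42.72
eef_pos: [663.0, 3.2, 39.7]
tool_rot: [-3.141, -0.002, 0.003]
force: [-0.6, -0.4, 0.8]
width: 85.3
gripper_force: 0.0
clock: 42.97
eef_pos: [662.8, 7.9, 39.4]
tool_rot: [3.138, -0.001, -0.002]
force: [-0.3, -4.5, 0.5]
width: 85.2
gripper_force: 0.0
```

```bash
python3 -m handwheel '[{"delta_pos":[0,0.4,0],"yaw":0},{"delta_pos":[0,0.4,0],"yaw":0},{"delta_pos":[0,0,0],"yaw":0},{"delta_pos":[0,0,0],"yaw":0}]';python3 -m handwheel '[{"delta_pos":[0,0.3,0],"yaw":0},{"delta_pos":[0,0.3,0],"yaw":0},{"delta_pos":[0,0,0],"yaw":0},{"delta_pos":[0,0,0],"yaw":0}]'
```

```text
clock: 43.3
eef_pos: [662.5, 7.7, 39.9]
tool_rot: [3.13, -0.0, -0.007]
force: [-2.3, -17.9, 6.5]
width: 85.3
gripper_force: 0.0
clock: 43.63
eef_pos: [662.2, 7.6, 40.3]
tool_rot: [3.123, 0.0, -0.011]
force: [-3.8, -27.3, 9.5]
width: 85.7
gripper_force: 0.0
```

```bash
python3 -m handwheel '[{"delta_pos":[0,-1.5,0],"yaw":0},{"delta_pos":[0,-2.4,0],"yaw":0},{"delta_pos":[0,0,-1.3],"yaw":0},{"delta_pos":[0,0,-1.3],"yaw":0},{"delta_pos":[0,1,0],"yaw":0},{"delta_pos":[0,1,0],"yaw":0},{"delta_pos":[0,0,0],"yaw":0},{"delta_pos":[0,0,0],"yaw":0}]';python3 -m handwheel '[{"delta_pos":[0,0.4,0],"yaw":0},{"delta_pos":[0,0.3,0],"yaw":0},{"delta_pos":[0,0,0],"yaw":0},{"delta_pos":[0,0,0],"yaw":0}]';python3 -m handwheel '[{"delta_pos":[0,0.3,0],"yaw":0},{"delta_pos":[0,0.2,0],"yaw":0},{"delta_pos":[0,0,0],"yaw":0},{"delta_pos":[0,0,0],"yaw":0}]'
```

```text
clock: 44.3
eef_pos: [662.1, 8.0, 12.5]
tool_rot: [3.141, 0.001, 0.002]
force: [-0.4, -3.4, -0.8]
width: 85.4
gripper_force: 0.0
clock: 44.63
eef_pos: [661.8, 8.0, 13.0]
tool_rot: [3.134, 0.001, -0.002]
force: [-1.7, -13.7, 0.1]
width: 85.3
gripper_force: 0.0
clock: 44.97
eef_pos: [661.6, 8.0, 13.3]
tool_rot: [3.129, 0.002, -0.005]
force: [-3.4, -20.7, 2.6]
width: 85.6
gripper_force: 0.0
```

```bash
python3 -c "
from h import *
s=status.read_state();print(s['force'],s['torque'])"; python3 -m handwheel '[{"delta_pos":[0,-2,0],"yaw":0},{"delta_pos":[0,-4,0],"yaw":0},{"delta_pos":[0,-4,0],"yaw":0},{"delta_pos":[0,0,4],"yaw":0},{"delta_pos":[0,0,4],"yaw":0},{"delta_pos":[0,0,4],"yaw":0},{"delta_pos":[0,0,0],"yaw":0}]'; cat > lev.py <<'E'
from m import *
import sys
xc=float(sys.argv[1])
p=shot('top');w=cloud(p)
np.set_printoptions(linewidth=200)
for v in range(480):
    r=w[v];s=r[(abs(r[:,0]-xc)<14)&(r[:,1]>0)&(r[:,1]<112)&(r[:,2]>25)&(r[:,2]<170)]
    if len(s): print(s[np.argsort(s[:,1])][:,1:].round().astype(int).tolist())
E
python3 lev.py 662
```

```text
[ -3.4479385  -20.69839993   2.63955074] [-3.23059097  0.40571426  0.05559756]
clock: 45.55
eef_pos: [668.8, -79.2, 141.8]
tool_rot: [-3.141, -0.016, 0.002]
force: [1.3, -0.5, 0.2]
width: 85.5
gripper_force: 0.0
[[90, 143], [94, 144], [97, 145], [99, 150], [102, 145], [104, 146], [109, 147]]
[[81, 133], [83, 134], [87, 142], [90, 145], [92, 142], [95, 138], [97, 144], [99, 150], [102, 146], [105, 140], [106, 146], [109, 145], [112, 140]]
[[81, 135], [84, 129], [85, 139], [88, 136], [91, 130], [93, 140], [95, 141], [97, 141], [99, 148], [101, 151], [104, 147], [107, 143], [109, 146], [111, 147]]
[[81, 133], [83, 132], [86, 133], [88, 139], [90, 144], [92, 142], [95, 139], [97, 148], [100, 143], [102, 146], [104, 150], [107, 142], [109, 145], [112, 141]]
[[81, 133], [84, 131], [86, 134], [88, 137], [90, 141], [93, 135], [95, 140], [97, 147], [99, 144], [102, 145], [104, 147], [107, 145], [109, 145], [111, 151]]
[[81, 134], [81, 103], [84, 132], [86, 132], [88, 137], [90, 140], [93, 139], [94, 148], [97, 143], [99, 145], [102, 146], [104, 148], [107, 142], [109, 146], [112, 144]]
[[81, 
[... 723 characters left out ...]
 [109, 147], [111, 150]]
[[77, 63], [80, 61], [81, 134], [81, 103], [81, 69], [83, 135], [89, 131], [90, 141], [93, 136], [95, 140], [98, 140], [99, 145], [102, 148], [104, 151], [107, 145], [109, 145], [112, 143]]
[[77, 67], [80, 60], [81, 139], [81, 103], [81, 69], [83, 137], [86, 134], [89, 132], [91, 137], [93, 136], [95, 141], [97, 146], [100, 143], [102, 147], [104, 145], [107, 147], [109, 147], [112, 146]]
[[77, 65], [80, 61], [81, 79], [81, 102], [86, 133], [88, 134], [100, 137]]
[[77, 59], [80, 62], [81, 71], [82, 99]]
[[77, 63], [80, 63], [81, 107], [81, 75]]
[[77, 64], [79, 66], [81, 76], [82, 101]]
[[77, 62], [79, 67], [82, 67]]
[[77, 62], [79, 65], [82, 70]]
[[77, 59], [80, 60]]
```

```bash
python3 -m handwheel '[{"delta_pos":[0,0,3],"yaw":0},{"delta_pos":[0,0,3],"yaw":0},{"delta_pos":[-3.15,1.66,0],"yaw":0},{"delta_pos":[-3.15,1.66,0],"yaw":0},{"delta_pos":[-3.15,1.66,0],"yaw":0},{"delta_pos":[-3.15,1.66,0],"yaw":0},{"delta_pos":[-3.15,1.66,0],"yaw":0},{"delta_pos":[-3.15,1.66,0],"yaw":0},{"delta_pos":[-3.15,1.66,0],"yaw":0},{"delta_pos":[0,0,0],"yaw":0}]' -1; python3 -m handwheel '[{"delta_pos":[0,0,0],"yaw":0},{"delta_pos":[0,0,0],"yaw":0}]'
```

```text
clock: 46.43
eef_pos: [433.5, 39.2, 191.8]
tool_rot: [-3.14, 0.009, 0.008]
force: [-0.7, -0.5, -0.6]
width: -0.1
gripper_force: 0.0
clock: 46.6
eef_pos: [442.7, 35.9, 192.8]
tool_rot: [-3.141, -0.001, 0.002]
force: [0.0, -0.6, 0.0]
width: 0.0
gripper_force: 0.0
```

```bash
python3 -m handwheel '[{"delta_pos":[0,0,-2],"yaw":0},{"delta_pos":[0,0,-1.6],"yaw":0},{"delta_pos":[0,0,-1.5],"yaw":0},{"delta_pos":[0,0,-1],"yaw":0},{"delta_pos":[0,0,-1],"yaw":0},{"delta_pos":[0,0,-1],"yaw":0},{"delta_pos":[0,0,-1],"yaw":0},{"delta_pos":[0,0,-1],"yaw":0},{"delta_pos":[0,0,-1],"yaw":0},{"delta_pos":[0,0,0],"yaw":0}]'; python3 -m handwheel '[{"delta_pos":[0,0.5,0],"yaw":0},{"delta_pos":[0,0.5,0],"yaw":0},{"delta_pos":[0,0.3,0],"yaw":0},{"delta_pos":[0,0,0],"yaw":0},{"delta_pos":[0,-2,0],"yaw":0},{"delta_pos":[0,-4,0],"yaw":0},{"delta_pos":[0,-4,0],"yaw":0},{"delta_pos":[0,-1.5,0],"yaw":0},{"delta_pos":[0,0,0],"yaw":0},{"delta_pos":[0,0,0],"yaw":0}]'; python3 lev.py 442
```

```text
clock: 47.43
eef_pos: [442.8, 34.8, 80.1]
tool_rot: [-3.141, 0.001, -0.0]
force: [0.0, 0.3, -0.2]
width: 0.1
gripper_force: 0.0
clock: 48.27
eef_pos: [442.2, -68.0, 82.0]
tool_rot: [-3.142, -0.001, -0.003]
force: [0.3, 0.9, -0.2]
width: 0.3
gripper_force: 0.0
[[103, 149]]
[[77, 121], [81, 132], [83, 132], [86, 133], [88, 134], [91, 127], [93, 135], [95, 139], [97, 141], [99, 149], [101, 144], [104, 146], [106, 144], [109, 144], [110, 149]]
[[64, 97], [67, 98], [69, 105], [71, 110], [73, 115], [75, 118], [77, 119], [80, 119], [81, 128], [84, 129], [86, 132], [88, 137], [90, 139], [92, 141], [95, 139], [97, 140], [100, 138], [101, 145], [104, 147], [106, 146], [109, 141], [110, 153]]
[[44, 74], [46, 77], [48, 76], [51, 78], [53, 82], [55, 86], [58, 88], [60, 92], [62, 96], [64, 100], [66, 105], [69, 101], [71, 107], [73, 111], [75, 114], [77, 119], [80, 120], [82, 124], [83, 138], [86, 133], [88, 133], [91, 130], [93, 135], [95, 133], [97, 138], [99, 141], [101, 145], [104, 143], [106, 149], [109, 142], [111, 148]]
[[44, 71], [46, 73], [49, 71], [51, 80], [53, 80], [55, 83], [58, 89], 
[... 2266 characters left out ...]
[111, 145]]
[[44, 73], [47, 70], [49, 78], [51, 79], [54, 73], [56, 78], [58, 84], [60, 89], [63, 88], [64, 102], [67, 102], [69, 107], [71, 108], [73, 119], [76, 110], [80, 117], [82, 126], [84, 134], [86, 135], [88, 139], [91, 130], [93, 138], [95, 135], [97, 142], [100, 141], [102, 144], [104, 144], [106, 144], [109, 139], [111, 143]]
[[44, 72], [46, 80], [49, 76], [51, 79], [54, 76], [56, 79], [58, 91], [60, 87], [64, 100], [69, 106], [71, 115], [73, 110], [76, 114], [78, 118], [80, 125], [82, 122], [84, 132], [86, 135], [88, 134], [91, 135], [95, 140], [100, 141], [109, 141]]
[[44, 74], [46, 80], [49, 79], [51, 74], [53, 83], [56, 77], [58, 89], [60, 90], [63, 92], [65, 100], [67, 102]]
```

```bash
python3 -m handwheel '[{"delta_pos":[0,0,-2],"yaw":0},{"delta_pos":[0,0,-2],"yaw":0},{"delta_pos":[0,0,-1.5],"yaw":0},{"delta_pos":[0,1.5,0],"yaw":0},{"delta_pos":[0,1.5,0],"yaw":0},{"delta_pos":[0,1,0],"yaw":0},{"delta_pos":[0,1,0],"yaw":0},{"delta_pos":[0,1,0],"yaw":0},{"delta_pos":[0,0.7,0],"yaw":0},{"delta_pos":[0,0,0],"yaw":0}]' 1; python3 -m handwheel '[{"delta_pos":[0,0.6,0],"yaw":0},{"delta_pos":[0,0.5,0],"yaw":0},{"delta_pos":[0,0.3,0],"yaw":0},{"delta_pos":[0,0,0],"yaw":0},{"delta_pos":[0,0,0],"yaw":0}]'
```

```text
clock: 49.15
eef_pos: [440.4, 2.0, 34.5]
tool_rot: [3.141, 0.005, 0.005]
force: [0.0, 0.1, -0.9]
width: 85.2
gripper_force: 0.0
clock: 49.57
eef_pos: [439.8, 10.8, 34.5]
tool_rot: [3.137, 0.007, -0.003]
force: [-0.4, -7.3, 0.3]
width: 85.6
gripper_force: 0.0
```

```bash
python3 -m handwheel '[{"delta_pos":[0,0.5,0],"yaw":0},{"delta_pos":[0,0,0],"yaw":0},{"delta_pos":[0,0,0],"yaw":0}]'; python3 -m handwheel '[{"delta_pos":[0,-2,0],"yaw":0},{"delta_pos":[0,-4,0],"yaw":0},{"delta_pos":[0,-4,0],"yaw":0},{"delta_pos":[0,0,4],"yaw":0},{"delta_pos":[0,0,4],"yaw":0},{"delta_pos":[0,0,4],"yaw":0},{"delta_pos":[0,0,4],"yaw":0},{"delta_pos":[0,0,0],"yaw":0},{"delta_pos":[0,0,0],"yaw":0}]'; python3 lev.py 442 | cut -c1-60;echo; python3 lev.py 662 | cut -c1-60;  python3 - <<'E'
from h import *
p=shot('top','t9.png');q=cloud(shot('side')).reshape(-1,3)
for y in(110,200,300):
    k=q[(abs(q[:,1]-y)<8)&(q[:,0]>400)&(q[:,0]<700)&(q[:,2]>100)];print(y,np.median(k[:,2]))
E
```

```text
clock: 49.82
eef_pos: [439.2, 10.9, 34.8]
tool_rot: [3.131, 0.009, -0.009]
force: [0.1, -19.8, 6.6]
width: 85.6
gripper_force: 0.0
clock: 50.57
eef_pos: [442.0, -82.0, 196.6]
tool_rot: [3.139, -0.001, -0.0]
force: [-0.5, 0.3, -1.2]
width: 85.6
gripper_force: 0.0
[[84, 127], [86, 131], [88, 136], [91, 129], [93, 137], [95,
[[83, 135], [86, 131], [88, 131], [90, 137], [92, 143], [94,
[[84, 130], [84, 94], [85, 137], [88, 133], [90, 136], [92, 
[[80, 58], [83, 55], [84, 127], [84, 96], [84, 66], [86, 136
[[80, 58], [82, 67], [83, 136], [84, 65], [84, 94], [85, 139
[[80, 60], [82, 61], [83, 134], [85, 62], [85, 91], [86, 130
[[80, 60], [82, 66], [84, 129], [84, 71], [85, 92], [86, 134
[[80, 56], [83, 57], [84, 134], [84, 96], [84, 66], [86, 131
[[79, 67], [82, 67], [83, 137], [84, 69], [84, 98], [86, 135
[[80, 58], [82, 62], [84, 132], [84, 100], [85, 62], [86, 13
[[80, 58], [82, 65], [84, 131], [84, 102], [85, 61], [86, 13
[[80, 65], [82, 63], [83, 136], [84, 69], [85, 92], [86, 134
[[80, 62], [82, 64], [84, 71], [85, 93]]
[[80, 58], [82, 61], [84, 67]]

[[97, 145], [99, 144], [102, 144
[... 348 characters left out ...]
1, 101], [83, 141], [85, 138], [88, 136], [90,
[[81, 138], [81, 77], [81, 107], [84, 130], [86, 135], [88, 
[[79, 72], [81, 138], [81, 105], [81, 69], [84, 130], [86, 1
[[77, 61], [79, 71], [81, 76], [81, 131], [81, 100], [84, 13
[[77, 59], [80, 53], [81, 137], [81, 76], [81, 104], [83, 13
[[77, 58], [79, 65], [81, 136], [81, 75], [81, 101], [84, 13
[[77, 57], [79, 66], [81, 74], [81, 101], [86, 133], [88, 13
[[77, 62], [79, 66], [81, 77], [81, 106]]
[[77, 65], [79, 71], [81, 105], [81, 72]]
[[77, 59], [80, 59], [81, 72], [81, 102]]
[[77, 61], [79, 67], [81, 74]]
[[77, 58], [80, 64], [81, 74]]
[[77, 59], [79, 68]]
[[78, 56]]
110 143.62463635827044
200 144.0117747858469
300 144.04641664336873
```

View pics/t9.png

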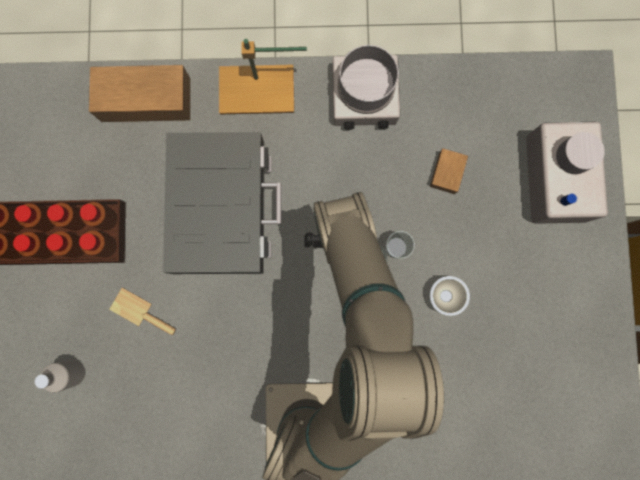

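```bash
python3 -m handwheel '[{"delta_pos":[3,0,3],"yaw":0},{"delta_pos":[3.5,0,2],"yaw":0},{"delta_pos":[3.5,0,0],"yaw":0},{"delta_pos":[3.5,2,0],"yaw":0},{"delta_pos":[3.5,2,0],"yaw":0},{"delta_pos":[3,2,0],"yaw":0},{"delta_pos":[0,0,0],"yaw":0},{"delta_pos":[0,0,0],"yaw":0}]'; python3 - <<'E'
from h import *
for n in('top','side'):
    p=shot(n,n+'10.png'); w=cloud(p); w0=np.load(n+'.npy')
    for nm in('flask','beaker','mortar','weighing_box'):
        b=models.boxes_of(p,nm); print(n,nm,[(round(k['score'],2),np.round(k['rect']).tolist()) for k in b[:1]])
    for W in(w0,w):
        q=W.reshape(-1,3);k=q[(abs(q[:,0]-424)<70)&(abs(q[:,1]+141)<70)&(q[:,2]>97)&(q[:,2]<112)]
        print(len(k),k.mean(0).round(1) if len(k) else None)
E
python3 -c "
import cv2,numpy as np
a=cv2.imread('pics/side0.png')[120:240,290:420];b=cv2.imread('pics/side10.png')[120:240,290:420]
cv2.imwrite('pics/cmp.png',cv2.resize(np.hstack([a,b]),None,fx=3,fy=3))"
```

```text
clock: 51.43
eef_pos: [639.8, -19.2, 241.1]
tool_rot: [3.141, 0.009, 0.004]
force: [-0.5, -0.5, 0.0]
width: 85.4
gripper_force: 0.0
top flask [(0.72, [264.0, 241.0, 271.0, 254.0])]
top beaker [(0.73, [390.0, 233.0, 415.0, 262.0])]
top mortar [(0.69, [430.0, 276.0, 473.0, 312.0])]
top weighing_box [(0.91, [429.0, 148.0, 467.0, 196.0])]
118 [ 432.1 -149.2  104.3]
0 None
side flask [(0.6, [332.0, 166.0, 365.0, 203.0])]
side beaker [(0.93, [320.0, 137.0, 355.0, 184.0])]
side mortar [(0.78, [363.0, 84.0, 404.0, 129.0])]
side weighing_box []
154 [ 432.2 -145.8  102.4]
153 [ 420.3 -179.8  102.6]
```

View pics/cmp.png

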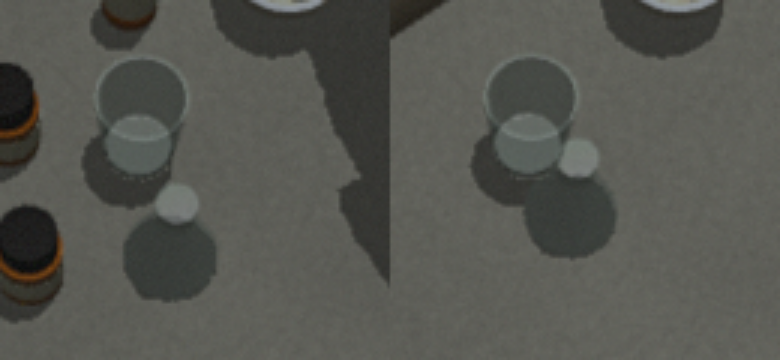

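```bash
python3 -m handwheel '[{"delta_pos":[-1.7,-1.23,0],"yaw":0.121},{"delta_pos":[-1.7,-1.23,0],"yaw":0.121},{"delta_pos":[-1.7,-1.23,0],"yaw":0.121},{"delta_pos":[-1.7,-1.23,0],"yaw":0.121},{"delta_pos":[-1.7,-1.23,0],"yaw":0.121},{"delta_pos":[-1.7,-1.23,0],"yaw":0.121},{"delta_pos":[-1.7,-1.23,0],"yaw":0.121}]' 0.2; python3 -m handwheel '[{"delta_pos":[-1.7,-1.23,0],"yaw":0.121},{"delta_pos":[-1.7,-1.23,0],"yaw":0.121},{"delta_pos":[-1.7,-1.23,0],"yaw":0.121},{"delta_pos":[-1.7,-1.23,-1.5],"yaw":0.121},{"delta_pos":[-1.7,-1.23,-1.5],"yaw":0.121},{"delta_pos":[-1.7,-1.23,-1.5],"yaw":0.12},{"delta_pos":[0,0,0],"yaw":0},{"delta_pos":[0,0,0],"yaw":0},{"delta_pos":[0,0,0],"yaw":0}]'
```

```text
clock: 52.52
eef_pos: [519.8, -108.8, 244.1]
tool_rot: [3.139, 0.006, 0.853]
force: [0.8, -0.5, 0.6]
width: 51.6
gripper_force: 0.0
clock: 53.27
eef_pos: [419.7, -181.8, 199.4]
tool_rot: [3.138, 0.005, 1.57]
force: [0.5, 0.2, 0.6]
width: 51.2
gripper_force: 0.0
```

```bash
python3 -m handwheel '[{"delta_pos":[0,0,-3],"yaw":0},{"delta_pos":[0,0,-3],"yaw":0},{"delta_pos":[0,0,-2.3],"yaw":0},{"delta_pos":[0,0,-2],"yaw":0},{"delta_pos":[0,0,-2],"yaw":0},{"delta_pos":[0,0,0],"yaw":0},{"delta_pos":[0,0,0],"yaw":0}]'; python3 -m handwheel '[{"delta_pos":[0,0,0],"yaw":0},{"delta_pos":[0,0,0],"yaw":0},{"delta_pos":[0,0,0],"yaw":0},{"delta_pos":[0,0,0],"yaw":0},{"delta_pos":[0,0,0],"yaw":0},{"delta_pos":[0,0,0],"yaw":0}]' -1
```

```text
clock: 53.85
eef_pos: [419.8, -181.0, 76.1]
tool_rot: [3.139, 0.005, 1.573]
force: [-0.1, 0.8, -0.2]
width: 51.1
gripper_force: 0.0
clock: 54.35
eef_pos: [419.9, -181.9, 77.4]
tool_rot: [3.137, 0.006, 1.572]
force: [0.1, 1.4, 5.8]
width: 26.9
gripper_force: 58.8
```

```bash
python3 -m handwheel '[{"delta_pos":[0,0,0.8],"yaw":0},{"delta_pos":[0.4,1.1,0],"yaw":0},{"delta_pos":[0.4,1.2,0],"yaw":0},{"delta_pos":[0.4,1.1,0],"yaw":0},{"delta_pos":[0,0,0],"yaw":0},{"delta_pos":[0,0,-0.4],"yaw":0},{"delta_pos":[0,0,-0.3],"yaw":0},{"delta_pos":[0,0,0],"yaw":0},{"delta_pos":[0,0,0],"yaw":0}]'; python3 -m handwheel '[{"delta_pos":[0,0,0],"yaw":0},{"delta_pos":[0,0,0],"yaw":0},{"delta_pos":[0,0,0],"yaw":0},{"delta_pos":[0,0,0],"yaw":0}]' 0.2; python3 -m handwheel '[{"delta_pos":[0,0,1.5],"yaw":0},{"delta_pos":[0,0,2.5],"yaw":0},{"delta_pos":[0,0,4],"yaw":0},{"delta_pos":[0,0,4],"yaw":0},{"delta_pos":[3.5,2,2],"yaw":0},{"delta_pos":[3.5,2,0],"yaw":0},{"delta_pos":[3.5,2,0],"yaw":0},{"delta_pos":[3.5,0,0],"yaw":0},{"delta_pos":[3.5,0,0],"yaw":0},{"delta_pos":[3.5,0,0],"yaw":0}]'; python3 - <<'E'
from h import *
for n in('top','side'):
    p=shot(n,n+'11.png'); w=cloud(p)
    q=w.reshape(-1,3);k=q[(abs(q[:,0]-424)<70)&(abs(q[:,1]+141)<70)&(q[:,2]>97)&(q[:,2]<112)]
    print(n,len(k),k.mean(0).round(1) if len(k) else None)
E
python3 lev.py 442 | cut -c1-30|sed -n 4,7p;echo; python3 lev.py 662 | cut -c1-30|sed -n 10,13p
```

```text
clock: 55.1
eef_pos: [430.4, -148.8, 77.4]
tool_rot: [3.14, 0.007, 1.571]
force: [-1.6, 0.7, 9.4]
width: 27.0
gripper_force: 60.2
clock: 55.43
eef_pos: [430.6, -148.3, 76.7]
tool_rot: [3.14, 0.005, 1.571]
force: [-0.3, -0.3, 0.3]
width: 51.2
gripper_force: 0.0
clock: 56.27
eef_pos: [639.5, -89.3, 215.1]
tool_rot: [3.14, 0.006, 1.573]
force: [1.3, -0.7, 1.0]
width: 51.0
gripper_force: 0.0
top 120 [ 430.3 -149.7  104.5]
side 156 [ 430.6 -146.6  102.2]
[[80, 58], [82, 67], [84, 131]
[[80, 62], [82, 61], [83, 134]
[[80, 56], [82, 64], [84, 125]
[[80, 59], [82, 67], [84, 132]

[[77, 60], [79, 62], [81, 135]
[[77, 57], [79, 62], [81, 106]
[[77, 58], [79, 65], [81, 136]
[[77, 61], [79, 65], [81, 109]
```

```bash
python3 -c "
from cell import ctrl
print(ctrl.finish_job())"
```

```text
the job is handed in; nothing more can be done
None
```

I packed all three bottles and both jars upright in their compartments, shut the lid fully and then pushed both clamp levers flat; on the way I knocked the flask about 35 mm aside with the gripper and put it back within about 2 mm, and I have handed the job in without a verdict.

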